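# Buff a figurine plinth along a cork fence with a push stick

### The job

Take the push stick by its upright handle and, using only the stick, press the oblong plinth flat against the cork fence beside it; then feed it in one slow pass along the fence, which may be clamped slightly askew, until it is home against the end stop, keeping it lightly but firmly pressed to the cork all the way, with about 3 to 12 newtons and never a hard shove. Then stand the stick upright on its felt pad and let go. The plinth must not be touched by the hand, and the other goods on the stall stay where they are.

Things in the scene. Friction and masses are not known exactly. Their poses are not given: they have to be found in the camera images.
- jig: Fixed plywood board 370 x 195 x 12 mm on the table, carrying fence and stop. Origin at table height, under the middle of the fence's line; x: feed direction, towards the stop; y: out of the cork, to the plinth side; z up. Spans x +-185, y -115 to +80 mm. The nominal fence line is y = 0, x = -165 to +165. The plinth drags on the board with 1 to 2 N, on the cork with about 0.5 to 1.2 times the press.
- fence_pivot (a point): Start end of the fence, on its cork face at board height. The fence, a rail 330 mm long, 30 mm high, turns about here and is clamped up to 0.03 rad either way off the jig's x axis, so its far end is up to 10 mm nearer or farther; this setting is not reported (the axes given are the jig's): feel it. It does not give: a few mm of overtravel is over 25 N, which spoils the work; 3 to 12 N is right.
- stop (a point): End stop: a rigid wooden bar across the feed, 34 mm high, on the board. The point is on its stopping face, at the jig's x = 165, y = 30 mm, 20 mm above the board. The plinth flat on the cork and home has its centre at jig x = 125, 22 mm out from the cork.
- plinth_center (a point): Centre of the loose oblong wooden plinth, 80 (x) x 44 (y) x 46 mm high: block with a low step and small dark boss on top; about 0.16 kg. The point is half-way up, 23 mm above the board. It starts near the start end of the fence (centre at jig x about -120 to -90 mm), up to 35 mm off the cork, up to 0.2 rad askew, x roughly along the feed. Pressed askew it can jam on a corner; sliding the nub along it frees it.
- stick_center (a point): Wooden push stick, 0.14 kg, 95 mm high, standing upright on its pad. The point is on the handle's axis, 47.5 mm above its underside. x to its nose, z up. Handle: upright fin 40 (x) x 18 mm (y), 24 to 95 mm above the underside; grasp across the 18 mm, about 70 mm above the underside. Foot 24 mm high: heel block x -45 to +20, y -20 to +24 mm, plus a cheek arm ahead of it.
- stick_heel (a point): Middle of the heel's flat front on the push stick, which pushes the plinth's rear end: 20 mm ahead (x) of the handle's axis, 12 mm above the underside. With the plinth in the corner of heel and nub and on the cork, stick x along the feed, the handle's axis is 36 mm out from the cork and 60 mm behind the plinth's centre.
- stick_nub (a point): Pressing point of the stick's nub, 12 mm above its underside: x = +65, y = +8 mm from the handle's axis. The nub is an upright round of 8 mm radius on the inner side of the cheek arm (x 20 to 75, y 12 to 24 mm); it presses the plinth's long side, towards the stick's -y, while the heel pushes along +x.
- pad: Fixed grey felt pad, 200 x 150 x 4 mm, flat on the table, on which the push stick stands at the start. Origin: centre of its underside; x along its 200 mm.
There are look-alikes about, which are no part of the job. Leave any red or yellow look-alike of the part that bears plinth_center alone.

How it is judged:
On the way, in this order (a step that is already met when the one before it is completed fails the run):
1. the plinth is pressed flat against the cork by the stick near the start of the fence, before it is fed (x of plinth_center in the frame of fence below 0.105 m and contact force between plinth and fence between 1 and 16 N and contact force between stick and plinth above 1 N and y of plinth_center in the frame of fence below 0.0245 m and angle between the x axis of plinth_center and the x axis of fence, either way round below 0.05 rad), for 0.2 s.
2. pressed by the stick on the first half of the pass (x of plinth_center in the frame of fence between 0.115 and 0.18 m and contact force between plinth and fence between 1 and 16 N and contact force between stick and plinth above 1 N and y of plinth_center in the frame of fence below 0.0245 m and angle between the x axis of plinth_center and the x axis of fence, either way round below 0.05 rad), for 0.3 s.
3. pressed by the stick on the second half of the pass (x of plinth_center in the frame of fence between 0.195 and 0.27 m and contact force between plinth and fence between 1 and 16 N and contact force between stick and plinth above 1 N and y of plinth_center in the frame of fence below 0.0245 m and angle between the x axis of plinth_center and the x axis of fence, either way round below 0.05 rad), for 0.3 s.
4. the stick brings the plinth home against the end stop, still on the cork (x of plinth_center in the frame of fence above 0.286 m and contact force between stick and plinth above 0.5 N and y of plinth_center in the frame of fence below 0.0245 m and angle between the x axis of plinth_center and the x axis of fence, either way round below 0.05 rad), for 0.1 s.
At the end, for the whole second after the job is handed in: The plinth lies flat against the cork (within 2.5 mm and 0.05 rad) and home against the end stop (within about 4 mm), at rest on the board; the push stick stands upright, released and at rest, on its felt pad (x of plinth_center in the frame of fence above 0.2855 m and y of plinth_center in the frame of fence below 0.0245 m and angle between the x axis of plinth_center and the x axis of fence, either way round below 0.05 rad and angle between plinth_center's own z axis and vertical below 0.06 rad and linear speed of each of plinth, stick below 0.01 m/s and x of stick_center in the frame of pad between -0.08 and 0.08 m and y of stick_center in the frame of pad between -0.065 and 0.065 m and angle between stick_center's own z axis and vertical below 0.08 rad and height (world z) of stick_center below 0.056 m); the robot touches nothing.
It fails at once if the plinth comes more than 2.5 mm off the cork, or turns off it by more than 0.07 rad, once it is being fed (x of plinth_center in the frame of fence above 0.11 m and (y of plinth_center in the frame of fence above 0.0245 m or angle between the x axis of plinth_center and the x axis of fence, either way round above 0.07 rad)).
It fails at once if the plinth is pressed on the cork with more than 25 N, or on board and stop with more than 30 N (contact force between plinth and fence above 25 N or contact force between plinth and jig above 30 N).
It fails at once if the hand or its fingers touch the plinth (contact force between any of the arm, the fingers and plinth above 0.3 N).
It fails at once if the plinth is tipped by more than 0.25 rad (angle between plinth_center's own z axis and vertical above 0.25 rad).
It fails at once if one of the other goods on the stall is moved by more than 15 mm (distance of any of doll_a, doll_b, brush, spare_plinth, polish, wax_tin, bangle from where it was at the start of the episode above 0.015 m).
It also fails if it takes over 72 s, if anything falls off the work surface, if the arm or the gripper's body presses on something with over 40 N, if the wrist force passes 120 N, or if a joint passes its speed limit or range.

### The arm

A 6-joint arm with a two-finger parallel gripper is mounted at the origin on the work surface. World frame = base frame: x ahead of the robot, y to its left, z up, the work surface at z = 0. Lengths are in m, angles in rad, forces in N, time in s.
With the tool pointing down it reaches from about 0.325 to 0.9 m from the base axis. Payload 3.5 kg.
Tool frame: the origin (TCP) lies on the centre line of the jaws, within the pads' length; the fingertips stand 19 mm ahead of it and the grasp point (between the pads) is the TCP; y points along the fingers, x is the direction in which the jaws open and shut, and the axes are right-handed (so a half turn about y gives the same grasp; the last joint's range is limited). The gripper opens to 85 mm and grips with 20 to 120 N. Pads are 22 mm wide; open, the fingers measure 114 mm over their backs; the gripper's body (76 mm by 85 mm) begins 54 mm behind the grasp point. The pads swing forward as they close: fully open they stand 13 mm farther back than shut.
Start: joints at [-1.217, 0.276, -0.026, 1.268, 0, 1.467], TCP at [0.276, -0.561, 0.25] pointing down, gripper open.
Joint ranges: [-3.12, 3.12], [-0.85, 1.88], [-1.08, 1.24], [-1.95, 2.15], [-1.57, 1.53], [-3.14, 3.14]. Speed limits (rad/s): [2.57, 2.57, 3.14, 3.14, 3.14, 3.14].

### API

Orientations are given as a rotation vector (axis times angle).
In Python, from cell import observe, cams, workorder gives the robot as it stands. The module is installed in compiled form; this text tells all that it offers.
- The arm moves only by the tool arm_command, never from a script. Its argument "moves" is a list of rows, each an object of numbers: "dx", "dy", "dz": the shift along the tool's x, y, z in mm; "rx", "ry", "rz": the turn, a rotation vector about the tool's x, y, z in rad. A call has 1 to 5 rows; each row is the pose to reach, as a shift and turn from the pose commanded when the call began, along the tool's axes at that moment; what a row does not reach only later rows make up. A row lasts 1/8 s, in which the tool goes at most 62.5 mm and 10.7 degrees, less where a joint would pass 70% of its speed; a pose out of reach is approached as far as the arm can. A call with a gripper value outside its range is refused whole. "hand" is the closure, from 0 (fully open) to 1 (shut), set as the call begins (left out, the last holds). The fingers move at their own pace and stop on an object; "force" is the grip in N (left out, the last holds). Time passes only in rows, so rows that repeat a pose let the fingers close. It gives the time, the measured TCP pose, the force and the opening at its end, in the units of the state.
- observe(): the state, without advancing time (a new reading comes with each control period).
- cams.get_image(name): name is "scene" or "side" or "wrist"; returns (picture, depth): 420x560x3 uint8, red, green, blue; 420x560 float32, m along the optical axis (not along the pixel's ray), 0 where there is no reading.
- cams.camera_params(name): a dict with "vfov" (degrees; the focal length in pixels is half the picture's height over the tangent of half this angle, whatever the lens; pixels are square), "cx", "cy" (the principal point, pixels), "rvec" (rotation vector, rad) and "tvec" (3), from world to camera coordinates, as OpenCV has them; the wrist camera has in their place "tool_from_camera" (4x4, takes a point from camera to tool coordinates, whose origin is the TCP and whose axes are the tool frame's). Camera axes: x right, y down, z forward; pixel columns grow to the right and rows downward; lengths in m; the calibration is good to about 2 mm. A picture is of the moment at which its call begins: read the wrist's pose just before it. camera_params takes no time and is no camera call.
- workorder.finish_job(): hands the job in, once; it reports no verdict.
Trained networks look in the newest picture that a camera, given by its name, has taken for a name from the list of things; names that differ only in an ending like _2 or _b are one class to them, and where a whole thing is asked for, a point or a joint stands for the part that bears it (a point fixed in the world has none). Each returns a list of dicts, best first, with "conf" (0 to 1); they miss things now and then, are a little off and sometimes report something else, mostly with a low value. They report only what shows in the picture. A call takes as long as a camera call. They do not tell look-alikes from the thing itself.
- cams.trace(camera, label): "region" (420x560 bool, what is visible of it) and "bbox" ([left, top, right, bottom] as shares, 0 to 1, of the picture: columns of its width, rows of its height, round what is visible of it).
- cams.spot_point(camera, label): "location" ([column, row] as shares, 0 to 1, of the picture: columns of its width, rows of its height: a listed point, or the origin of a listed thing).
The state is a dict: "time_s": time; "joint_positions": joint angles; "qvel": joint speeds; "tau": joint torques, N m; "eef_pos": TCP position; "tool_rot": TCP orientation; "force": force on the tool from outside, world axes, zero at the start; "ft_torque": the same for the moment, N m; "opening": opening from 0.0 (shut) to 1.0 (fully open).
Only numpy, scipy, OpenCV 4.12 (cv2) and the standard library are available. Lean on these libraries where they do the work, as an engineer would, in place of code of your own. Each camera call takes 0.05 s, during which the arm holds its last target.

## Working session

There is one attempt and no reset: what is moved stays moved. The work goes in short steps, Python scripts to look and compute and a tool call to move; the robot and the scene stay as the last step left them, time stands still between calls to the robot, and variables do not carry over. Pictures are saved under pics/ and viewed, and the job is handed in when it is done.

Besides the shell and the picture viewer there is one more tool, called after "Emit:" as name(argument=value, ...), one argument or row to a line, values as JSON. arm_command: Moves the arm, as the interface text tells. Its arguments: {"type":"object","properties":{"moves":{"type":"array","items":{"type":"object","properties":{"dx":{"type":"number"},"dy":{"type":"number"},"dz":{"type":"number"},"rx":{"type":"number"},"ry":{"type":"number"},"rz":{"type":"number"}}}},"hand":{"type":"number"},"force":{"type":"number"}},"required":["moves"]}

```bash
mkdir -p pics; ls; cat > h.py <<'E'
import numpy as np, cv2, json
from cell import observe, cams, workorder
from scipy.spatial.transform import Rotation as R
def K(p):
    f=210/np.tan(np.radians(p['vfov'])/2)
    return np.array([[f,0,p['cx']],[0,f,p['cy']],[0,0,1]])
def pose(st=None):
    st=st or observe()
    T=np.eye(4);T[:3,:3]=R.from_rotvec(st['tool_rot']).as_matrix();T[:3,3]=st['eef_pos'];return T
def c2w(name,T=None):
    p=cams.camera_params(name)
    if name=='wrist':
        return (pose() if T is None else T)@np.array(p['tool_from_camera'])
    M=np.eye(4);M[:3,:3]=cv2.Rodrigues(np.array(p['rvec'],float))[0];M[:3,3]=p['tvec']
    return np.linalg.inv(M)
def px2w(name,uv,depth=None,z=None,T=None):
    k=K(cams.camera_params(name));C=c2w(name,T)
    uv=np.atleast_2d(uv).astype(float)
    r=np.c_[(uv[:,0]-k[0,2])/k[0,0],(uv[:,1]-k[1,2])/k[1,1],np.ones(len(uv))]
    d=r@C[:3,:3].T
    if z is not None: s=(z-C[2,3])/d[:,2]
    else: s=np.atleast_1d(depth)
    return C[:3,3]+d*np.asarray(s)[:,None]
def w2px(name,P,T=None):
    k=K(cams.camera_params(name));C=np.linalg.inv(c2w(name,T))
    q=np.atleast_2d(P)@C[:3,:3].T+C[:3,3]
    return np.c_[k[0,0]*q[:,0]/q[:,2]+k[0,2],k[1,1]*q[:,1]/q[:,2]+k[1,2]]
E
python3 - <<'E'
from h import *
st=observe();print(st)
for n in ['scene','side','wrist']:
    T=pose()
    im,d=cams.get_image(n);cv2.imwrite(f'pics/{n}0.png',im[:,:,::-1]);np.savez(f'{n}0.npz',im=im,d=d,T=T)
    print(n,{k:np.round(v,4).tolist() for k,v in cams.camera_params(n).items()})
    for l in ['jig','fence_pivot','stop','plinth_center','stick_center','stick_heel','stick_nub','pad']:
        r=cams.spot_point(n,l)
        print(n,l,[(round(x['conf'],2),np.round(np.array(x['location'])*[560,420],1).tolist()) for x in r[:4]])
print(observe()['time_s'])
E
```

```text
pics
{'time_s': 0.0, 'joint_positions': array([-1.21739075e+00,  2.77142001e-01, -2.78891542e-02,  1.26801119e+00,
       -2.19100027e-05,  1.46737973e+00]), 'qvel': array([ 0.00066681,  0.00211984,  0.00028898,  0.00140707,  0.00048976,
       -0.00038876]), 'tau': array([-1.22112073e-03, -4.45508766e+01,  2.95202440e+01,  1.63933577e-02,
       -1.06140815e-04,  3.53199582e-06]), 'eef_pos': array([ 0.27540416, -0.56022206,  0.24915018]), 'tool_rot': array([-1.3899525 ,  0.86776576, -0.86483693]), 'force': array([ 0.75627541,  0.13322745, -0.39527782]), 'ft_torque': array([-0.01112893, -0.01637514, -0.00626607]), 'opening': 1.0038793195991034}
scene {'vfov': 56.2967, 'cx': 275.5907, 'cy': 211.8266, 'rvec': [2.3354, 0.7667, -0.2892], 'tvec': [-0.3745, -0.2115, 1.1351]}
scene jig [(0.97, [318.7, 215.9])]
scene fence_pivot [(0.88, [281.3, 262.3])]
scene stop [(0.72, [340.7, 160.7])]
scene plinth_center [(0.94, [249.0, 188.2]), (0.88, [221.0, 226.2]), (0.71, [274.9, 228.3]), (0.53, [202.9, 340.8])]
scene stick_center [(0.97, [188.2, 326.6])]
scene stick_heel [(0.93, [200.0, 329.8])]
sce
[... 190 characters left out ...]
, [265.1, 196.7])]
side fence_pivot [(0.64, [330.5, 242.5])]
side stop [(0.79, [203.4, 159.5])]
side plinth_center [(0.88, [289.3, 229.0]), (0.82, [259.8, 282.4]), (0.59, [202.9, 248.9])]
side stick_center [(0.71, [430.2, 318.8])]
side stick_heel [(0.76, [416.1, 323.2])]
side stick_nub [(0.86, [391.3, 298.6])]
side pad [(0.7, [415.7, 328.8])]
wrist {'vfov': 71.2522, 'cx': 280.5698, 'cy': 209.3869, 'tool_from_camera': [[1.0, -0.0008, 0.0009, 0.0004], [-0.0011, -0.3244, 0.9459, -0.1248], [-0.0004, -0.9459, -0.3244, 0.0839], [0.0, 0.0, 0.0, 1.0]]}
wrist jig []
wrist fence_pivot []
wrist stop []
wrist plinth_center []
wrist stick_center []
wrist stick_heel []
wrist stick_nub []
wrist pad []
1.35
```

View pictures.

View pics/scene0.png

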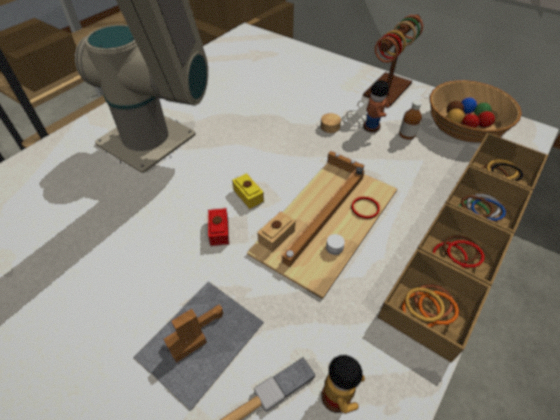

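View pics/side0.png

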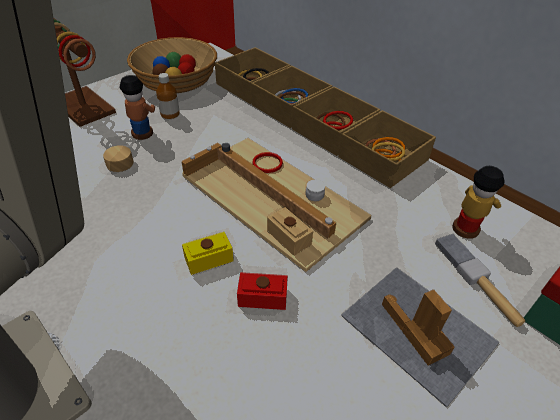

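```bash
python3 - <<'E'
from h import *
print(pose())
for n,d in {'scene':{'jig':(318.7,215.9,0.0),'pivot':(281.3,262.3,.012),'stop':(340.7,160.7,.032),'plA':(249,188.2,.035),'plB':(221,226.2,.035),'plC':(274.9,228.3,.035),'stick':(188.2,326.6,.0515),'heel':(200,329.8,.016),'nub':(221.3,312.4,.016)},
'side':{'jig':(265.1,196.7,0),'pivot':(330.5,242.5,.012),'stop':(203.4,159.5,.032),'plA':(289.3,229,.035),'plB':(259.8,282.4,.035),'plC':(202.9,248.9,.035),'stick':(430.2,318.8,.0515),'heel':(416.1,323.2,.016),'nub':(391.3,298.6,.016),'pad':(415.7,328.8,0)}}.items():
    for k,(u,v,z) in d.items(): print(n,k,np.round(px2w(n,(u,v),z=[z])[0],4))
E
```

```text
[[ 4.41015441e-01  3.84854013e-05  8.97499515e-01  2.75663869e-01]
 [-8.97499516e-01 -1.24750447e-06  4.41015441e-01 -5.60922720e-01]
 [ 1.80922909e-05 -9.99999999e-01  3.39904602e-05  2.50313338e-01]
 [ 0.00000000e+00  0.00000000e+00  0.00000000e+00  1.00000000e+00]]
scene jig [0.5585 0.0487 0.    ]
scene pivot [ 0.568  -0.1177  0.012 ]
scene stop [0.5165 0.2169 0.032 ]
scene plA [ 0.388  -0.0035  0.035 ]
scene plB [ 0.4115 -0.1323  0.035 ]
scene plC [ 0.5126 -0.0657  0.035 ]
scene stick [ 0.528  -0.3496  0.0515]
scene heel [ 0.5342 -0.3332  0.016 ]
scene nub [ 0.5431 -0.2827  0.016 ]
side jig [0.5687 0.0535 0.    ]
side pivot [ 0.5652 -0.1316  0.012 ]
side stop [0.5262 0.2067 0.032 ]
side plA [ 0.5167 -0.07    0.035 ]
side plB [ 0.396  -0.1235  0.035 ]
side plC [ 0.3705 -0.0021  0.035 ]
side stick [ 0.5319 -0.356   0.0515]
side heel [ 0.5347 -0.3394  0.016 ]
side nub [ 0.5438 -0.2848  0.016 ]
side pad [ 0.5366 -0.3419  0.    ]
```

The scene picture shows the push stick on the felt pad near (188,330), the wooden plinth at (275,228) beside the fence, and the red (218,227) and yellow (248,190) look-alikes. The side view agrees. Next I'll fit the geometry from depth.

```bash
cat > hm.py <<'E'
from h import *
def cloud(name,f):
    z=np.load(f);d=z['d'];v,u=np.nonzero(d>0)
    P=px2w(name,np.c_[u,v],depth=d[v,u],T=z['T'])
    return P,z['im'][v,u]
def hmap(P,C,x0,x1,y0,y1,res):
    # image: columns = world -y..: col=(y-y0)/res, row=(x1-x)/res
    w=int((y1-y0)/res);h=int((x1-x0)/res)
    c=((P[:,1]-y0)/res).astype(int);r=((x1-P[:,0])/res).astype(int)
    m=(c>=0)&(c<w)&(r>=0)&(r<h)&(P[:,2]>-.02)&(P[:,2]<.13)
    o=np.argsort(P[m,2]);H=np.full((h,w),np.nan);I=np.zeros((h,w,3),np.uint8)
    H[r[m][o],c[m][o]]=P[m,2][o];I[r[m][o],c[m][o]]=C[m][o]
    return H,I
E
python3 - <<'E'
from hm import *
for n in ['scene','side']:
    P,C=cloud(n,f'{n}0.npz')
    H,I=hmap(P,C,.33,.75,-.5,.3,.001)
    J=I[:,:,::-1].copy()
    J=cv2.dilate(J,np.ones((3,3)))
    cv2.imwrite(f'pics/hm_{n}.png',J)
    # noise of table
    m=(P[:,0]>.3)&(P[:,0]<.75)&(abs(P[:,1])<.45)
    print(n,[ (round(z,3),int(((P[m,2]>z-.001)&(P[m,2]<=z+.001)).sum())) for z in np.arange(-.01,.06,.002)])
E
```

```text
scene [(np.float64(-0.01), 0), (np.float64(-0.008), 0), (np.float64(-0.006), 1), (np.float64(-0.004), 411), (np.float64(-0.002), 8708), (np.float64(0.0), 22506), (np.float64(0.002), 9346), (np.float64(0.004), 4252), (np.float64(0.006), 1258), (np.float64(0.008), 271), (np.float64(0.01), 1614), (np.float64(0.012), 4294), (np.float64(0.014), 1717), (np.float64(0.016), 645), (np.float64(0.018), 994), (np.float64(0.02), 769), (np.float64(0.022), 305), (np.float64(0.024), 165), (np.float64(0.026), 323), (np.float64(0.028), 571), (np.float64(0.03), 356), (np.float64(0.032), 197), (np.float64(0.034), 137), (np.float64(0.036), 225), (np.float64(0.038), 394), (np.float64(0.04), 645), (np.float64(0.042), 942), (np.float64(0.044), 414), (np.float64(0.046), 198), (np.float64(0.048), 172), (np.float64(0.05), 188), (np.float64(0.052), 129), (np.float64(0.054), 213), (np.float64(0.056), 95), (np.float64(0.058), 57)]
side [(np.float64(-0.01), 0), (np.float64(-0.008), 0), (np.float64(-0.006), 153), (np.float64(-0.004), 8891), (np.float64(-0.002), 33163), (np.float64(0.0), 10792), (np.float64(0.002), 5404), (np.float64(0.004), 2030), (np.float64(0.006), 436), (np.float64(0.008), 1619), (np.float64(0.01), 4696), (np.float64(0.012), 1533), (np.float64(0.014), 668), (np.float64(0.016), 1001), (np.float64(0.018), 881), (np.float64(0.02), 445), (np.float64(0.022), 340), (np.float64(0.024), 428), (np.float64(0.026), 1041), (np.float64(0.028), 676), (np.float64(0.03), 333), (np.float64(0.032), 262), (np.float64(0.034), 405), (np.float64(0.036), 793), (np.float64(0.038), 808), (np.float64(0.04), 1481), (np.float64(0.042), 512), (np.float64(0.044), 378), (np.float64(0.046), 199), (np.float64(0.048), 281), (np.float64(0.05), 166), (np.float64(0.052), 308), (np.float64(0.054), 117), (np.float64(0.056), 102), (np.float64(0.058), 63)]
```

Emit:
arm_command(
  moves=[
    {"dx": 0, "dy": 0, "dz": 50, "ry": -0.18},
    {"dx": 0, "dy": 0, "dz": 100, "ry": -0.36},
    {"dx": -30, "dy": 0, "dz": 150, "ry": -0.54},
    {"dx": -60, "dy": 0, "dz": 170, "ry": -0.7},
    {"dx": -80, "dy": 0, "dz": 190, "ry": -0.82},
  ],
)

```text
$.moves[0]: bad value
```

View pics/hm_scene.png

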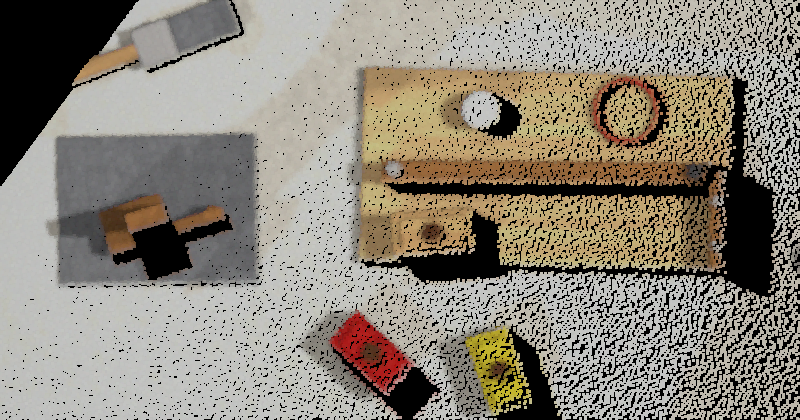

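Emit:
arm_command(
  moves=[
    {"dx": -20, "dz": 50, "ry": -0.17},
    {"dx": -40, "dz": 100, "ry": -0.34},
    {"dx": -60, "dz": 160, "ry": -0.51},
    {"dx": -80, "dz": 210, "ry": -0.68},
    {"dx": -100, "dz": 260, "ry": -0.82},
  ],
  hand=0,
  force=40,
)

```text
$.moves[0]: bad value
```

Emit:
arm_command(
  moves=[
    {"dx": -20.0, "dy": 0.0, "dz": 50.0, "rx": 0.0, "ry": -0.17, "rz": 0.0},
    {"dx": -40.0, "dy": 0.0, "dz": 100.0, "rx": 0.0, "ry": -0.34, "rz": 0.0},
  ],
)

```text
time_s: 1.6
eef_pos: [0.3482, -0.4805, 0.2503]
tool_rot: [-1.486, 0.602, -0.603]
force: [0.4, -0.7, 0.6]
opening: 1.003
```

Emit:
arm_command(
  moves=[
    {"dz": 20},
  ],
)

```text
$.moves[0]: bad value
```

Emit:
arm_command(
  moves=[
    {"dx": 0, "dy": -10, "dz": 55, "rx": 0, "ry": -0.15, "rz": 0},
    {"dx": 0, "dy": -20, "dz": 110, "rx": 0, "ry": -0.3, "rz": 0},
    {"dx": 0, "dy": -30, "dz": 165, "rx": 0, "ry": -0.45, "rz": 0},
    {"dx": 0, "dy": -30, "dz": 205, "rx": 0, "ry": -0.5, "rz": 0},
    {"dx": 0, "dy": -30, "dz": 205, "rx": 0, "ry": -0.5, "rz": 0},
  ],
)

```text
time_s: 2.22
eef_pos: [0.4927, -0.3324, 0.2806]
tool_rot: [-1.56, 0.211, -0.212]
force: [-0.5, -0.0, -0.8]
opening: 1.001
```

```bash
python3 - <<'E'
from hm import *
T=pose();print(T.round(3))
n='wrist';im,d=cams.get_image(n);cv2.imwrite('pics/wrist1.png',im[:,:,::-1]);np.savez('wrist1.npz',im=im,d=d,T=T)
for l,z in {'stick_center':.0515,'stick_heel':.016,'stick_nub':.016,'pad':0}.items():
    for x in cams.spot_point(n,l)[:2]:
        uv=np.array(x['location'])*[560,420];print(l,round(x['conf'],2),uv.round(1),px2w(n,uv,z=[z],T=T)[0].round(4))
P,C=cloud('wrist','wrist1.npz')
H,I=hmap(P,C,.42,.66,-.46,-.20,.0005)
cv2.imwrite('pics/hm_w1.png',cv2.dilate(I[:,:,::-1],np.ones((3,3))))
E
```

```text
[[ 0.964  0.001  0.267  0.493]
 [-0.267 -0.     0.964 -0.332]
 [ 0.001 -1.     0.     0.281]
 [ 0.     0.     0.     1.   ]]
stick_center 0.93 [312.7 185.5] [ 0.5302 -0.3498  0.0515]
stick_heel 0.73 [312.2 163. ] [ 0.5382 -0.3294  0.016 ]
stick_nub 0.75 [307.  132.8] [ 0.5408 -0.2896  0.016 ]
pad 0.9 [313.2 172.3] [ 0.5375 -0.3457  0.    ]
```

View pics/wrist1.png

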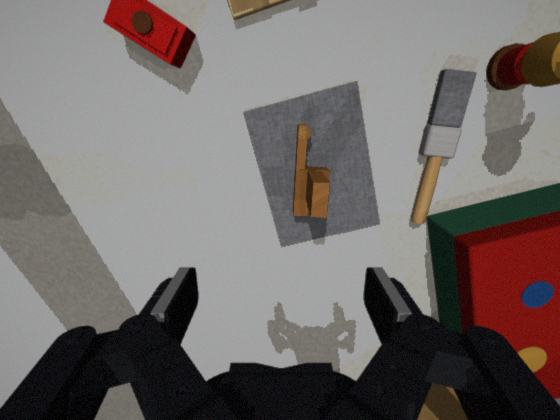

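View pics/hm_w1.png

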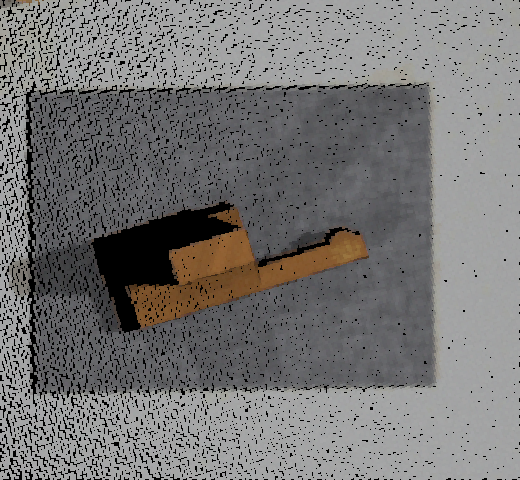

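```bash
python3 - <<'E'
from hm import *
P,C=cloud('wrist','wrist1.npz')
m=(abs(P[:,0]-.535)<.1)&(abs(P[:,1]+.34)<.1)
P=P[m]
print(np.histogram(P[:,2],bins=np.arange(-.004,.11,.004)))
for lo,hi in [(.094,.106),(.024,.032)]:
    q=P[(P[:,2]>lo)&(P[:,2]<hi)]
    r=cv2.minAreaRect((q[:,:2]*1000).astype(np.float32));print(lo,len(q),np.median(q[:,2]),r)
pad=P[(P[:,2]<.006)]
# model fit: footprint points foot top
q=P[(P[:,2]>.0245)&(P[:,2]<.0315)][:,:2]; f=P[(P[:,2]>.094)][:,:2]
from scipy.optimize import minimize
def sd(p,x0,x1,y0,y1):
    dx=np.maximum(x0-p[:,0],p[:,0]-x1);dy=np.maximum(y0-p[:,1],p[:,1]-y1)
    return np.hypot(np.maximum(dx,0),np.maximum(dy,0))
def cost(t):
    c,s=np.cos(t[2]),np.sin(t[2]);Rm=np.array([[c,-s],[s,c]])
    a=(q-t[:2]/1000)@Rm*1000; b=(f-t[:2]/1000)@Rm*1000
    nub=np.maximum(np.hypot(a[:,0]-65,a[:,1]-16)-8,0)
    d1=np.minimum(np.minimum(sd(a,-45,20,-20,24),sd(a,20,75,12,24)),nub)
    d2=sd(b,-20,20,-9,9)
    return np.mean(np.minimum(d1,6)**2)+np.mean(np.minimum(d2,6)**2)
for y in [1.2,1.3,1.4]:
    r=minimize(cost,[530,-350,y],method='Nelder-Mead',options=dict(xatol=1e-3,fatol=1e-5,maxiter=2000));print(r.x,r.fun,len(q),len(f))
E
```

```text
(array([  251,  5698, 12598,    38,    31,    26,    27,    82,  1043,
          21,    15,    20,    19,    21,    15,    29,    19,    17,
          24,    27,    21,    22,    29,    25,    31,   222,   379,
           0]), array([-0.004,  0.   ,  0.004,  0.008,  0.012,  0.016,  0.02 ,  0.024,
        0.028,  0.032,  0.036,  0.04 ,  0.044,  0.048,  0.052,  0.056,
        0.06 ,  0.064,  0.068,  0.072,  0.076,  0.08 ,  0.084,  0.088,
        0.092,  0.096,  0.1  ,  0.104,  0.108]))
0.094 615 0.1002037054216543 ((531.5315551757812, -354.2967834472656), (40.71223449707031, 18.135793685913086), 71.93757629394531)
0.024 1125 0.02929958099286406 ((534.2728271484375, -339.5677490234375), (119.64481353759766, 44.15043258666992), 72.10020446777344)
[ 534.75904669 -350.86703623    1.26234927] 29.54477494950537 1118 37681
[ 534.74903649 -350.85510219    1.26244612] 29.54477760699851 1118 37681
[ 534.75896516 -350.86677919    1.26233592] 29.544774997424764 1118 37681
```

The wrist view shows the stick at px (312,185), free for an approach from above. The foot and fin fits agree on the handle axis: (0.5315, -0.3543), yaw 72°. I'll go down for the grasp.

Emit:
arm_command(
  moves=[
    {"dx": 22, "dy": 40, "dz": -5, "rx": 0, "ry": 0.02, "rz": 0},
    {"dx": 43.3, "dy": 90, "dz": -10.8, "rx": 0, "ry": 0.044, "rz": 0},
    {"dx": 43.3, "dy": 120, "dz": -10.8, "rx": 0, "ry": 0.044, "rz": 0},
    {"dx": 43.3, "dy": 120, "dz": -10.8, "rx": 0, "ry": 0.044, "rz": 0},
  ],
  hand=0,
  force=40,
)

```text
time_s: 2.98
eef_pos: [0.5271, -0.3558, 0.1568]
tool_rot: [-1.552, 0.256, -0.246]
force: [0.0, 0.1, -0.4]
opening: 1.001
```

```bash
python3 - <<'E'
from hm import *
T=pose();print(T.round(4))
print('err tool axes mm', (T[:3,:3].T@(np.array([.5315,-.3543,.074])-T[:3,3])*1000).round(1))
n='wrist';im,d=cams.get_image(n);cv2.imwrite('pics/wrist2.png',im[:,:,::-1]);np.savez('wrist2.npz',im=im,d=d,T=T)
E
```

```text
[[ 0.9492 -0.0058  0.3145  0.5271]
 [-0.3145  0.0047  0.9493 -0.3558]
 [-0.007  -1.      0.0026  0.1568]
 [ 0.      0.      0.      1.    ]]
err tool axes mm [ 4.3 82.8  2.6]
```

View pics/wrist2.png

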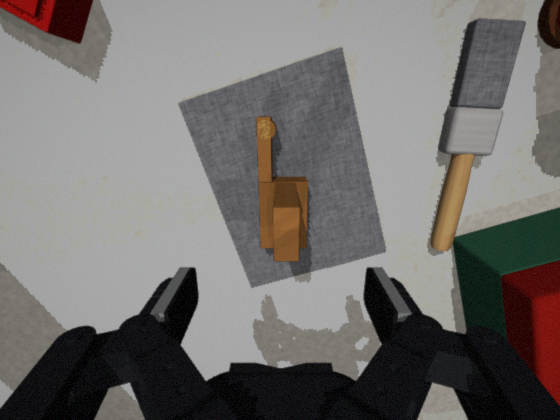

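```bash
python3 - <<'E'
from hm import *
st=observe();T=pose(st);print(st['time_s'],st['qvel'].round(4),T.round(4))
print('err tool axes mm', (T[:3,:3].T@(np.array([.5315,-.3543,.074])-T[:3,3])*1000).round(1))
P,C=cloud('wrist','wrist2.npz')
m=(abs(P[:,0]-.535)<.08)&(abs(P[:,1]+.345)<.08);P=P[m]
for lo,hi in [(.094,.104),(.024,.032)]:
    q=P[(P[:,2]>lo)&(P[:,2]<hi)]
    r=cv2.minAreaRect((q[:,:2]*1000).astype(np.float32));print(lo,len(q),np.median(q[:,2]),r)
E
```

```text
3.025 [ 0.0073 -0.0353  0.049   0.0008  0.0011  0.0001] [[ 0.9494 -0.0024  0.3142  0.5284]
 [-0.3142  0.0019  0.9494 -0.3566]
 [-0.0029 -1.      0.001   0.1593]
 [ 0.      0.      0.      1.    ]]
err tool axes mm [ 2.4 85.3  3.1]
0.094 1516 0.10016267763852842 ((531.6829223632812, -354.332275390625), (40.951168060302734, 17.90127944946289), 71.38072967529297)
0.024 2513 0.029196205269471864 ((534.22265625, -339.49774169921875), (119.67922973632812, 44.12531280517578), 72.11424255371094)
```

Emit:
arm_command(
  moves=[
    {"dx": 1, "dy": 30, "dz": 2, "rx": 0, "ry": 0, "rz": 0},
    {"dx": 1, "dy": 50, "dz": 2, "rx": 0, "ry": 0, "rz": 0},
    {"dx": 1, "dy": 60, "dz": 2, "rx": 0, "ry": 0, "rz": 0},
    {"dx": 1, "dy": 60, "dz": 2, "rx": 0, "ry": 0, "rz": 0},
    {"dx": 1, "dy": 60, "dz": 2, "rx": 0, "ry": 0, "rz": 0},
  ],
)

```text
time_s: 3.65
eef_pos: [0.5322, -0.3557, 0.102]
tool_rot: [-1.558, 0.248, -0.252]
force: [0.4, 0.2, -0.6]
opening: 1.0
```

```bash
python3 - <<'E'
from hm import *
st=observe();T=pose(st);print(st['time_s'],st['qvel'].round(4),T.round(4))
print('err tool axes mm', (T[:3,:3].T@(np.array([.5316,-.3543,.074])-T[:3,3])*1000).round(1))
E
```

```text
3.65 [ 0.0024 -0.0022  0.0002 -0.0004 -0.0018  0.0004] [[ 0.9498  0.0021  0.3129  0.5322]
 [-0.3129 -0.0017  0.9498 -0.3557]
 [ 0.0025 -1.     -0.001   0.102 ]
 [ 0.      0.      0.      1.    ]]
err tool axes mm [-1.1 28.   1.2]
```

Emit:
arm_command(
  moves=[
    {"dx": -0.6, "dy": 15, "dz": 1, "rx": 0, "ry": 0, "rz": 0},
    {"dx": -0.6, "dy": 28, "dz": 1, "rx": 0, "ry": 0, "rz": 0},
    {"dx": -0.6, "dy": 28, "dz": 1, "rx": 0, "ry": 0, "rz": 0},
    {"dx": -0.6, "dy": 28, "dz": 1, "rx": 0, "ry": 0, "rz": 0},
  ],
)

```text
time_s: 4.15
eef_pos: [0.531, -0.3536, 0.0719]
tool_rot: [-1.556, 0.25, -0.249]
force: [-0.1, 0.7, 0.0]
opening: 0.997
```

Emit:
arm_command(
  moves=[
    {"dx": 0, "dy": 0, "dz": 0, "rx": 0, "ry": 0, "rz": 0},
    {"dx": 0, "dy": 0, "dz": 0, "rx": 0, "ry": 0, "rz": 0},
    {"dx": 0, "dy": 0, "dz": 0, "rx": 0, "ry": 0, "rz": 0},
    {"dx": 0, "dy": 0, "dz": 0, "rx": 0, "ry": 0, "rz": 0},
    {"dx": 0, "dy": 0, "dz": 0, "rx": 0, "ry": 0, "rz": 0},
  ],
  hand=1,
  force=60,
)

```text
time_s: 4.78
eef_pos: [0.5314, -0.3539, 0.0726]
tool_rot: [-1.557, 0.249, -0.25]
force: [-0.1, 0.6, 1.4]
opening: 0.203
```

Emit:
arm_command(
  moves=[
    {"dx": 0, "dy": 0, "dz": 0, "rx": 0, "ry": 0, "rz": 0},
    {"dx": 0, "dy": 0, "dz": 0, "rx": 0, "ry": 0, "rz": 0},
    {"dx": 0, "dy": 0, "dz": 0, "rx": 0, "ry": 0, "rz": 0},
  ],
)

```text
time_s: 5.15
eef_pos: [0.5314, -0.3539, 0.0726]
tool_rot: [-1.557, 0.249, -0.25]
force: [0.2, 0.5, 2.4]
opening: 0.205
```

```bash
python3 - <<'E'
from hm import *
st=observe();T=pose(st);print(st['time_s'],st['opening'],st['force'].round(2),T.round(4))
n='wrist';im,d=cams.get_image(n);cv2.imwrite('pics/wrist3.png',im[:,:,::-1]);np.savez('wrist3.npz',im=im,d=d,T=T)
E
```

```text
5.15 0.20504439515521225 [0.19 0.47 2.42] [[ 9.499e-01  5.000e-04  3.127e-01  5.314e-01]
 [-3.127e-01 -4.000e-04  9.499e-01 -3.539e-01]
 [ 6.000e-04 -1.000e+00 -3.000e-04  7.260e-02]
 [ 0.000e+00  0.000e+00  0.000e+00  1.000e+00]]
```

View pics/wrist3.png

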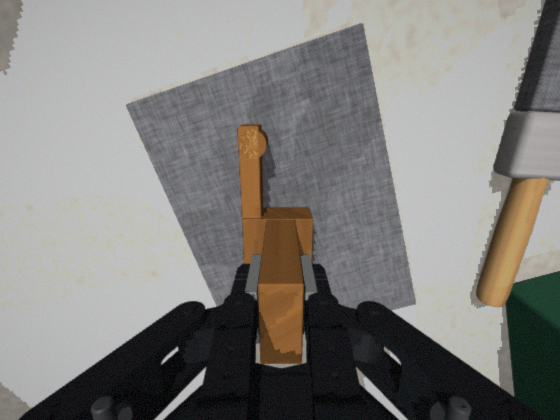

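The picture shows the fin held squarely between the pads at (280,280), with the heel and nub ahead of it. I'll lift and fit the jig.

Emit:
arm_command(
  moves=[
    {"dx": 0, "dy": -25, "dz": 0, "rx": 0, "ry": 0, "rz": 0},
    {"dx": 0, "dy": -60, "dz": 0, "rx": 0, "ry": 0, "rz": 0},
    {"dx": 0, "dy": -110, "dz": 20, "rx": 0, "ry": -0.1, "rz": 0},
    {"dx": 0, "dy": -140, "dz": 40, "rx": 0, "ry": -0.2, "rz": 0},
    {"dx": 0, "dy": -150, "dz": 60, "rx": 0, "ry": -0.3, "rz": 0},
  ],
)

```text
time_s: 5.82
eef_pos: [0.5507, -0.2967, 0.2244]
tool_rot: [-1.572, 0.01, -0.014]
force: [-0.7, 0.5, -1.8]
opening: 0.209
```

Emit:
arm_command(
  moves=[
    {"dx": 0, "dy": 0, "dz": 40, "rx": 0, "ry": 0, "rz": 0},
    {"dx": 0, "dy": 0, "dz": 60, "rx": 0, "ry": 0, "rz": 0},
    {"dx": 0, "dy": 0, "dz": 60, "rx": 0, "ry": 0, "rz": 0},
    {"dx": 0, "dy": 0, "dz": 60, "rx": 0, "ry": 0, "rz": 0},
  ],
)

```text
time_s: 6.32
eef_pos: [0.5508, -0.2373, 0.2218]
tool_rot: [-1.571, 0.015, -0.014]
force: [-0.3, -0.4, -0.8]
opening: 0.202
```

```bash
python3 - <<'E'
from hm import *
st=observe();T=pose(st);print(st['time_s'],st['opening'],st['force'].round(2),T.round(4))
n='wrist';im,d=cams.get_image(n);cv2.imwrite('pics/wrist4.png',im[:,:,::-1]);np.savez('wrist4.npz',im=im,d=d,T=T)
for n in ['scene','side']:
    im,d=cams.get_image(n);np.savez(f'{n}4.npz',im=im,d=d,T=T);cv2.imwrite(f'pics/{n}4.png',im[:,:,::-1])
for n in ['wrist']:
    P,C=cloud(n,f'{n}4.npz')
    H,I=hmap(P,C,.42,.72,-.2,.3,.0007)
    cv2.imwrite(f'pics/hm_{n}4.png',cv2.dilate(I[:,:,::-1],np.ones((3,3))))
E
```

```text
6.325 0.2024300259329318 [-0.31 -0.41 -0.77] [[ 9.998e-01 -6.000e-04  1.830e-02  5.508e-01]
 [-1.830e-02 -5.000e-04  9.998e-01 -2.373e-01]
 [-6.000e-04 -1.000e+00 -5.000e-04  2.218e-01]
 [ 0.000e+00  0.000e+00  0.000e+00  1.000e+00]]
```

View pics/wrist4.png

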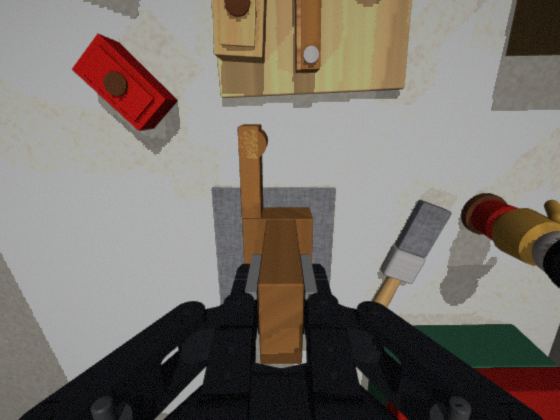

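View pics/hm_wrist4.png

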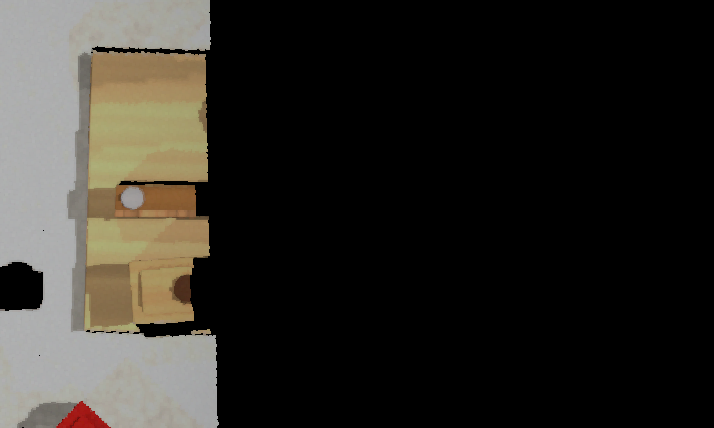

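Emit:
arm_command(
  moves=[
    {"dx": -10, "dy": -15, "dz": 50, "rx": 0, "ry": 0, "rz": 0},
    {"dx": -20, "dy": -30, "dz": 105, "rx": 0, "ry": 0, "rz": 0},
    {"dx": -30, "dy": -60, "dz": 150, "rx": 0, "ry": 0, "rz": 0},
    {"dx": -30, "dy": -60, "dz": 150, "rx": 0, "ry": 0, "rz": 0},
    {"dx": -30, "dy": -60, "dz": 150, "rx": 0, "ry": 0, "rz": 0},
  ],
)

```text
time_s: 7.1
eef_pos: [0.524, -0.0869, 0.2822]
tool_rot: [-1.572, 0.014, -0.015]
force: [0.1, -0.6, -2.4]
opening: 0.2
```

```bash
python3 - <<'E'
from hm import *
st=observe();T=pose(st);print(st['time_s'],st['opening'],st['force'].round(2),T.round(4))
n='wrist';im,d=cams.get_image(n);cv2.imwrite('pics/wrist5.png',im[:,:,::-1]);np.savez('wrist5.npz',im=im,d=d,T=T)
A=[]
for n,f in [('wrist','wrist5'),('wrist','wrist4'),('scene','scene0'),('side','side0')]:
    P,C=cloud(n,f+'.npz')
    A.append(P)
    H,I=hmap(P,C,.42,.72,-.2,.3,.0007)
    if f=='wrist5':cv2.imwrite(f'pics/hm_{f}.png',cv2.dilate(I[:,:,::-1],np.ones((3,3))))
    # board edge profile / fence face / plinth
    r=lambda m:np.median(P[m,2]) if m.any() else None
    print(f,'board z',np.median(P[(P[:,0]>.6)&(P[:,0]<.63)&(P[:,1]>-.12)&(P[:,1]<.0)&(P[:,2]<.02),2]))
    for zl,zh,nm in [(.036,.048,'fence top'),]:
        for y0 in np.arange(-.12,.2,.04):
            m=(P[:,2]>zl)&(P[:,2]<zh)&(P[:,1]>y0)&(P[:,1]<y0+.02)&(P[:,0]>.54)&(P[:,0]<.62)
            if m.sum()>5: print('  fence top y',round(y0+.01,3),'x',np.percentile(P[m,0],[2,98]).round(4),m.sum(),np.median(P[m,2]).round(4))
    m=(P[:,2]>.046)&(P[:,2]<.066)&(P[:,0]>.46)&(P[:,0]<.555)&(P[:,1]>-.15)&(P[:,1]<.0)
    print('  plinth',m.sum(),cv2.minAreaRect((P[m,:2]*1000).astype(np.float32)),np.median(P[m,2]))
E
```

```text
7.1 0.19971943596303046 [ 0.1  -0.65 -2.37] [[ 9.998e-01  5.000e-04  1.840e-02  5.240e-01]
 [-1.840e-02 -8.000e-04  9.998e-01 -8.690e-02]
 [ 6.000e-04 -1.000e+00 -8.000e-04  2.822e-01]
 [ 0.000e+00  0.000e+00  0.000e+00  1.000e+00]]
wrist5 board z 0.013326530300920014
  fence top y -0.11 x [0.5682 0.5895] 233 0.0437
  fence top y -0.07 x [0.5679 0.5891] 284 0.0433
  fence top y -0.03 x [0.5677 0.5889] 320 0.0431
  fence top y 0.01 x [0.5675 0.5888] 364 0.0433
  fence top y 0.05 x [0.5673 0.5888] 409 0.0431
  fence top y 0.09 x [0.567  0.5884] 455 0.0431
  plinth 1903 ((520.8661499023438, -68.39030456542969), (79.88121032714844, 37.68272018432617), 85.76660919189453) 0.054834429699822884
wrist4 board z 0.013140033638657178
  fence top y -0.11 x [0.5682 0.5894] 558 0.0436
  fence top y -0.07 x [0.5681 0.5894] 532 0.0431
  plinth 2861 ((516.4710083007812, -85.66845703125), (45.54110336303711, 44.18267059326172), 85.68206024169922) 0.05419531706400271
scene0 board z 0.012008764239740233
  fence top y -0.11 x [0.5683 0.5898] 98 0.0424
  fence top y -0.07 x [0.5677 0.5893] 88 0.0418
  fenc
[... 259 characters left out ...]
.5878] 59 0.0419
  plinth 604 ((517.5109252929688, -66.94383239746094), (82.00086975097656, 44.95733642578125), 86.08216094970703) 0.052339855914144584
side0 board z 0.010332012817845793
  fence top y -0.11 x [0.5678 0.5886] 110 0.0407
  fence top y -0.07 x [0.5667 0.5893] 96 0.0398
  fence top y -0.03 x [0.5424 0.5887] 88 0.0398
  fence top y 0.01 x [0.567  0.5879] 81 0.0399
  fence top y 0.05 x [0.5668 0.5886] 76 0.0398
  fence top y 0.09 x [0.5663 0.5889] 74 0.0398
  fence top y 0.13 x [0.5664 0.588 ] 66 0.0397
  fence top y 0.17 x [0.5661 0.5877] 64 0.0397
  plinth 771 ((517.817626953125, -68.41520690917969), (81.59211730957031, 45.520286560058594), 85.36479187011719) 0.05099369033654766
```

View pics/wrist5.png

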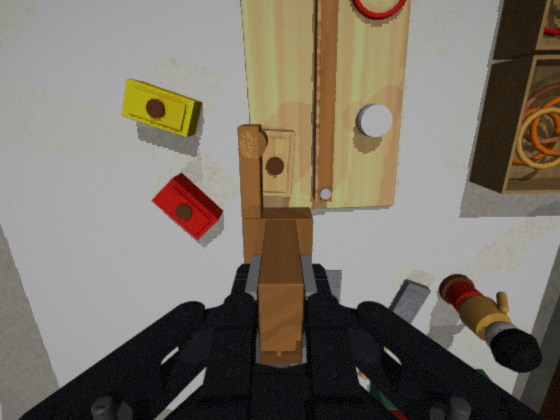

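View pics/hm_wrist5.png

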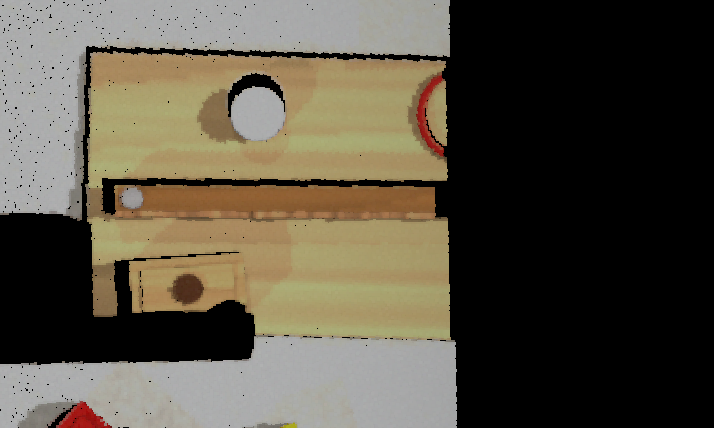

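The wrist view shows the plinth centre at (275,165), askew beside the fence running along column ~325. All the cameras agree: cork face at x ≈ 0.568, fence yaw ≈ 90.4°, plinth centre ≈ (0.518, -0.067), yaw ≈ 85.7°. I'll bring the stick in low, behind and beside the plinth.

Emit:
arm_command(
  moves=[
    {"dx": -15, "dy": 20, "dz": -30, "rx": 0, "ry": -0.012, "rz": 0},
    {"dx": -33, "dy": 50, "dz": -64, "rx": 0, "ry": -0.025, "rz": 0},
    {"dx": -33, "dy": 100, "dz": -64, "rx": 0, "ry": -0.025, "rz": 0},
    {"dx": -33, "dy": 130, "dz": -64, "rx": 0, "ry": -0.025, "rz": 0},
    {"dx": -33, "dy": 150, "dz": -64, "rx": 0, "ry": -0.025, "rz": 0},
  ],
)

```text
time_s: 7.78
eef_pos: [0.4876, -0.1506, 0.1291]
tool_rot: [-1.569, 0.0, 0.007]
force: [-1.6, 0.3, -1.0]
opening: 0.203
```

Emit:
arm_command(
  moves=[
    {"dx": 0, "dy": 20, "dz": 0, "rx": 0, "ry": 0, "rz": 0},
    {"dx": 0, "dy": 35, "dz": 0, "rx": 0, "ry": 0, "rz": 0},
    {"dx": 0, "dy": 40, "dz": 0, "rx": 0, "ry": 0, "rz": 0},
    {"dx": 0, "dy": 40, "dz": 0, "rx": 0, "ry": 0, "rz": 0},
    {"dx": 0, "dy": 40, "dz": 0, "rx": 0, "ry": 0, "rz": 0},
  ],
)

```text
time_s: 8.4
eef_pos: [0.4903, -0.15, 0.0931]
tool_rot: [-1.571, -0.007, 0.004]
force: [0.0, -0.1, -0.9]
opening: 0.205
```

```bash
cat > look.py <<'E'
from hm import *
import sys
tag=sys.argv[1];cam=sys.argv[2:] 
st=observe();T=pose(st);print(round(st['time_s'],3),st['opening'].round(3),'F',st['force'].round(2),'tq',st['ft_torque'].round(3),'pos',T[:3,3].round(4),'zaz',np.degrees(np.arctan2(T[1,2],T[0,2])).round(2),'ydown',T[:3,1].round(4))
fx=0.568-0.0065*(T[1,3]+.11)
print('est: axis to cork',round((fx-T[0,3])*1000,1),'(36 at contact)','heel y',round(T[1,3]+.02,4),'plinth fence x if seated',round(T[1,3]+.06+.118,4),'underside z',round(T[2,3]-.0686,4))
for n in cam:
    im,d=cams.get_image(n);cv2.imwrite(f'pics/{n}{tag}.png',im[:,:,::-1]);np.savez(f'{n}{tag}.npz',im=im,d=d,T=T)
    P,C=cloud(n,f'{n}{tag}.npz')
    H,I=hmap(P,C,.42,.62,-.2,.2,.0005);cv2.imwrite(f'pics/hm_{n}{tag}.png',cv2.dilate(I[:,:,::-1],np.ones((3,3))))
E
python3 look.py 6 wrist side
```

```text
Traceback (most recent call last):
  File "look.py", line 4, in <module>
    st=observe();T=pose(st);print(round(st['time_s'],3),st['opening'].round(3),'F',st['force'].round(2),'tq',st['ft_torque'].round(3),'pos',T[:3,3].round(4),'zaz',np.degrees(np.arctan2(T[1,2],T[0,2])).round(2),'ydown',T[:3,1].round(4))
                                                        ^^^^^^^^^^^^^^^^^^^
AttributeError: 'float' object has no attribute 'round'
```

Emit:
arm_command(
  moves=[
    {"dx": 0, "dy": 8, "dz": 0, "rx": 0, "ry": 0, "rz": 0},
    {"dx": 0, "dy": 8, "dz": 0, "rx": 0, "ry": 0, "rz": 0},
  ],
)

```text
time_s: 8.65
eef_pos: [0.4891, -0.1493, 0.0839]
tool_rot: [-1.57, -0.005, 0.006]
force: [0.8, -0.4, -0.6]
opening: 0.207
```

```bash
sed -i "s/st\['opening'\].round(3)/round(st['opening'],3)/" look.py; python3 look.py 6 wrist
```

```text
8.65 0.207 F [ 0.84 -0.36 -0.59] tq [-0.03   0.019 -0.029] pos [ 0.4891 -0.1493  0.0839] zaz 90.41 ydown [-8.e-04  4.e-04 -1.e+00]
est: axis to cork 79.1 (36 at contact) heel y -0.1293 plinth fence x if seated 0.0287 underside z 0.0153
```

View pics/wrist6.png

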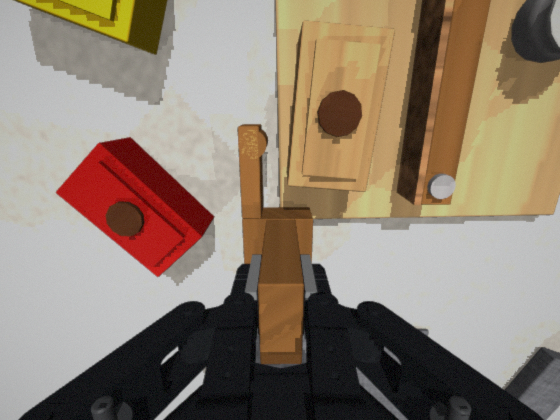

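View pics/hm_wrist6.png

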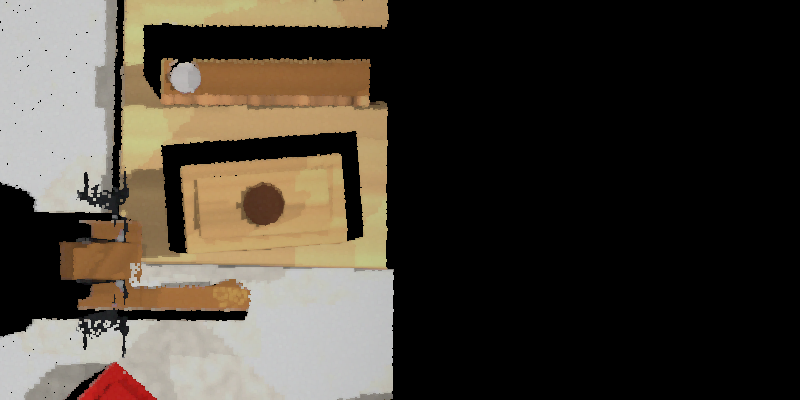

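The nub at px (250,140) is beside the plinth's long side and the heel is behind it, with both clear. The cork reads x = 0.568 again. Next I'll press sideways gently.

Emit:
arm_command(
  moves=[
    {"dx": 5, "dy": 0, "dz": 5, "rx": 0, "ry": 0, "rz": 0},
    {"dx": 11, "dy": 0, "dz": 10, "rx": 0, "ry": 0, "rz": 0},
    {"dx": 15, "dy": 0, "dz": 10, "rx": 0, "ry": 0, "rz": 0},
    {"dx": 19, "dy": 0, "dz": 10, "rx": 0, "ry": 0, "rz": 0},
    {"dx": 23, "dy": 0, "dz": 10, "rx": 0, "ry": 0, "rz": 0},
  ],
)

```text
time_s: 9.32
eef_pos: [0.5121, -0.1393, 0.0841]
tool_rot: [-1.571, -0.005, 0.007]
force: [-2.5, -0.8, 0.2]
opening: 0.203
```

Emit:
arm_command(
  moves=[
    {"dx": 3, "dy": 0, "dz": 0, "rx": 0, "ry": 0, "rz": 0},
    {"dx": 6, "dy": 0, "dz": 0, "rx": 0, "ry": 0, "rz": 0},
    {"dx": 8, "dy": 0, "dz": 0, "rx": 0, "ry": 0, "rz": 0},
    {"dx": 9, "dy": 0, "dz": 0, "rx": 0, "ry": 0, "rz": 0},
    {"dx": 9, "dy": 0, "dz": 0, "rx": 0, "ry": 0, "rz": 0},
  ],
)

```text
time_s: 9.95
eef_pos: [0.5218, -0.1394, 0.0844]
tool_rot: [-1.571, -0.006, 0.005]
force: [-1.7, -1.0, -1.0]
opening: 0.203
```

```bash
python3 look.py 7 wrist
```

```text
9.95 0.203 F [-1.74 -1.04 -1.01] tq [-0.029  0.098  0.018] pos [ 0.5218 -0.1394  0.0844] zaz 90.39 ydown [ 6.e-04 -0.e+00 -1.e+00]
est: axis to cork 46.4 (36 at contact) heel y -0.1194 plinth fence x if seated 0.0386 underside z 0.0158
```

View pics/hm_wrist7.png

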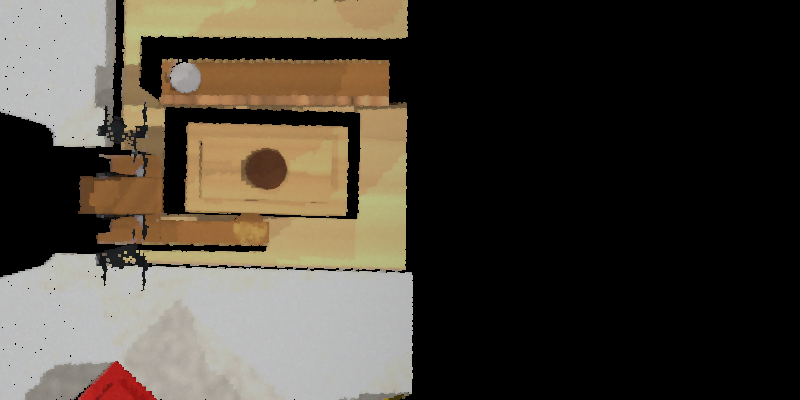

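The plinth is now nearly square (about 0.025 rad off) and roughly 10 mm from the cork. I'll slide the nub forward towards the plinth's middle and press on.

Emit:
arm_command(
  moves=[
    {"dx": -1.5, "dy": 0, "dz": 1, "rx": 0, "ry": 0, "rz": 0},
    {"dx": -1.5, "dy": 0, "dz": 6, "rx": 0, "ry": 0, "rz": 0},
    {"dx": -1, "dy": 0, "dz": 10, "rx": 0, "ry": 0, "rz": 0},
    {"dx": 2, "dy": 0, "dz": 10, "rx": 0, "ry": 0, "rz": 0},
    {"dx": 4, "dy": 0, "dz": 10, "rx": 0, "ry": 0, "rz": 0},
  ],
)

```text
time_s: 10.62
eef_pos: [0.5246, -0.1289, 0.0841]
tool_rot: [-1.57, -0.004, 0.008]
force: [-2.3, 0.1, 0.8]
opening: 0.204
```

Emit:
arm_command(
  moves=[
    {"dx": 1.5, "dy": 0, "dz": 0, "rx": 0, "ry": 0, "rz": 0},
    {"dx": 3, "dy": 0, "dz": 0, "rx": 0, "ry": 0, "rz": 0},
    {"dx": 3.5, "dy": 0, "dz": 0, "rx": 0, "ry": 0, "rz": 0},
    {"dx": 3.5, "dy": 0, "dz": 0, "rx": 0, "ry": 0, "rz": 0},
  ],
)

```text
time_s: 11.12
eef_pos: [0.5292, -0.1295, 0.0843]
tool_rot: [-1.571, -0.006, 0.005]
force: [-0.6, -0.1, -0.9]
opening: 0.204
```

```bash
python3 look.py 8 wrist
```

```text
11.125 0.204 F [-0.57 -0.1  -0.94] tq [0.037 0.286 0.065] pos [ 0.5292 -0.1295  0.0843] zaz 90.39 ydown [ 6.e-04 -1.e-04 -1.e+00]
est: axis to cork 38.9 (36 at contact) heel y -0.1095 plinth fence x if seated 0.0485 underside z 0.0157
```

View pics/hm_wrist8.png

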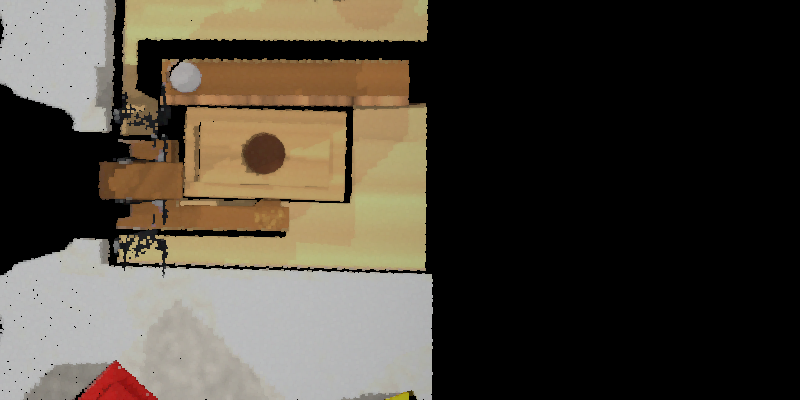

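Emit:
arm_command(
  moves=[
    {"dx": 0.7, "dy": 0, "dz": 0, "rx": 0, "ry": 0, "rz": 0},
    {"dx": 1.2, "dy": 0, "dz": 0, "rx": 0, "ry": 0, "rz": 0},
    {"dx": 1.2, "dy": 0, "dz": 0, "rx": 0, "ry": 0, "rz": 0},
  ],
)

```text
time_s: 11.55
eef_pos: [0.5303, -0.1294, 0.0843]
tool_rot: [-1.571, -0.006, 0.005]
force: [-0.8, -0.2, -1.9]
opening: 0.2
```

Emit:
arm_command(
  moves=[
    {"dx": 0.7, "dy": 0, "dz": 0, "rx": 0, "ry": 0, "rz": 0},
    {"dx": 0.7, "dy": 0, "dz": 0, "rx": 0, "ry": 0, "rz": 0},
  ],
)

```text
time_s: 11.8
eef_pos: [0.531, -0.1293, 0.0843]
tool_rot: [-1.571, -0.006, 0.005]
force: [-1.6, -0.1, -1.6]
opening: 0.204
```

```bash
python3 look.py 9 wrist
```

```text
11.8 0.204 F [-1.63 -0.08 -1.58] tq [-0.013  0.2    0.101] pos [ 0.531  -0.1293  0.0843] zaz 90.4 ydown [ 2.e-04 -0.e+00 -1.e+00]
est: axis to cork 37.2 (36 at contact) heel y -0.1093 plinth fence x if seated 0.0487 underside z 0.0157
```

View pics/hm_wrist9.png

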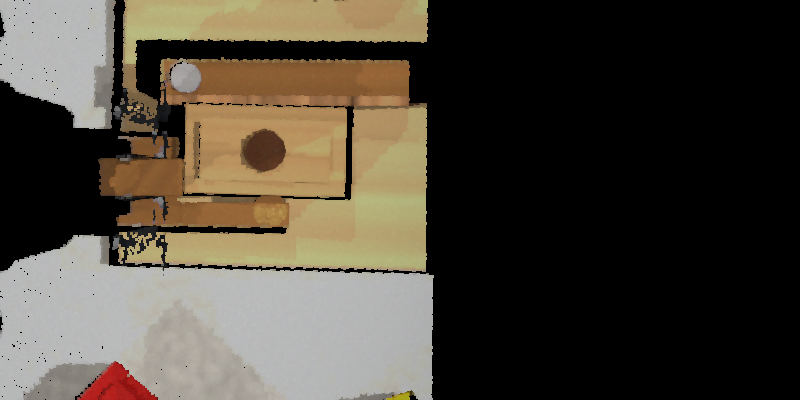

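Emit:
arm_command(
  moves=[
    {"dx": 0.4, "dy": 0, "dz": 0, "rx": 0, "ry": 0, "rz": 0},
    {"dx": 0.4, "dy": 0, "dz": 0, "rx": 0, "ry": 0, "rz": 0},
  ],
)

```text
time_s: 12.1
eef_pos: [0.5312, -0.1293, 0.0843]
tool_rot: [-1.571, -0.006, 0.005]
force: [-1.0, -0.6, -2.2]
opening: 0.208
```

Emit:
arm_command(
  moves=[
    {"dx": 0.4, "dy": 0, "dz": 0, "rx": 0, "ry": 0, "rz": 0},
    {"dx": 0.4, "dy": 0, "dz": 0, "rx": 0, "ry": 0, "rz": 0},
  ],
)

```text
time_s: 12.35
eef_pos: [0.5315, -0.1293, 0.0843]
tool_rot: [-1.571, -0.005, 0.006]
force: [-2.0, 0.1, -1.2]
opening: 0.204
```

```bash
python3 look.py 10
```

```text
12.35 0.204 F [-1.96  0.06 -1.15] tq [0.04  0.32  0.054] pos [ 0.5315 -0.1293  0.0843] zaz 90.4 ydown [-2.e-04  1.e-04 -1.e+00]
est: axis to cork 36.6 (36 at contact) heel y -0.1093 plinth fence x if seated 0.0487 underside z 0.0157
```

Emit:
arm_command(
  moves=[
    {"dx": 0.5, "dy": 0, "dz": 0, "rx": 0, "ry": 0, "rz": 0},
    {"dx": 0.5, "dy": 0, "dz": 0, "rx": 0, "ry": 0, "rz": 0},
  ],
)

```text
time_s: 12.6
eef_pos: [0.5318, -0.1292, 0.0842]
tool_rot: [-1.571, -0.005, 0.006]
force: [-2.0, 0.6, -0.9]
opening: 0.207
```

Emit:
arm_command(
  moves=[
    {"dx": 0.4, "dy": 0, "dz": 0, "rx": 0, "ry": 0, "rz": 0},
    {"dx": 0.4, "dy": 0, "dz": 0, "rx": 0, "ry": 0, "rz": 0},
  ],
)

```text
time_s: 12.85
eef_pos: [0.532, -0.1291, 0.0842]
tool_rot: [-1.57, -0.005, 0.006]
force: [-3.3, 0.7, 0.3]
opening: 0.201
```

```bash
python3 look.py 11 wrist
```

```text
12.85 0.201 F [-3.27  0.71  0.3 ] tq [0.196 0.82  0.226] pos [ 0.532  -0.1291  0.0842] zaz 90.41 ydown [-1.e-03  5.e-04 -1.e+00]
est: axis to cork 36.1 (36 at contact) heel y -0.1091 plinth fence x if seated 0.0489 underside z 0.0156
```

View pics/wrist11.png

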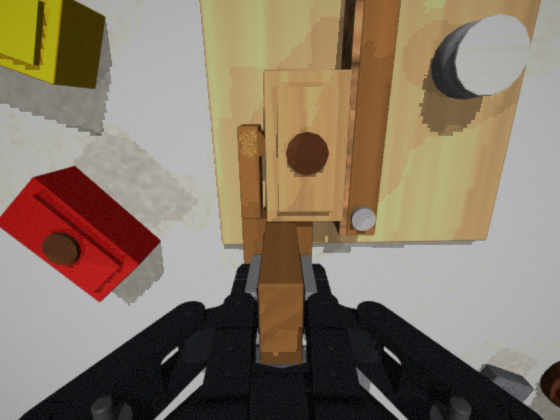

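```bash
cat > ang.py <<'E'
from hm import *
import sys
def meas(tag):
    P,C=cloud('wrist',f'wrist{tag}.npz')
    y=float(np.load(f'wrist{tag}.npz')['T'][1,3])
    m=(P[:,2]>.05)&(P[:,2]<.062)&(P[:,0]>.49)&(P[:,0]<.572)&(P[:,1]>y+.024)&(P[:,1]<y+.13)
    r=cv2.minAreaRect((P[m,:2]*1000).astype(np.float32))
    # fence: front edge of top
    f=[]
    for y0 in np.arange(-.115,.2,.006):
        k=(P[:,2]>.041)&(P[:,2]<.047)&(P[:,1]>y0)&(P[:,1]<y0+.006)&(P[:,0]>.556)&(P[:,0]<.60)
        if k.sum()>15: f.append((y0+.003,P[k,0].min(),P[k,0].max()))
    f=np.array(f)
    s=np.polyfit(f[:,0],f[:,1:],1) if len(f)>3 else None
    print('plinth',np.round(r[0],1),np.round(r[1],1),round(r[2],2),'n',m.sum())
    if s is not None: print('fence front slope(rad)',-s[0].round(4),'yaw deg',(90-np.degrees(s[0])).round(2),'x at y',[round(np.polyval(s[:,0],yy),4) for yy in (-.1,0,.1)],f[[0,-1],0])
for t in sys.argv[1:]: meas(t)
E
python3 ang.py 8 9 11
```

```text
plinth [543.  -66.8] [44.  78.5] 1.66 n 12045
fence front slope(rad) [0.0073 0.0054] yaw deg [90.42 90.31] x at y [np.float64(0.5679), np.float64(0.5672), np.float64(0.5665)] [-0.112  0.002]
plinth [544.7 -66.7] [44.  78.3] 1.49 n 12021
fence front slope(rad) [0.0172 0.0053] yaw deg [90.98 90.31] x at y [np.float64(0.5687), np.float64(0.567), np.float64(0.5653)] [-0.112  0.002]
plinth [545.5 -66.4] [44.  77.8] 0.78 n 12011
fence front slope(rad) [0.0214 0.0024] yaw deg [91.22 90.14] x at y [np.float64(0.5695), np.float64(0.5673), np.float64(0.5652)] [-0.112  0.002]
```

Emit:
arm_command(
  moves=[
    {"dx": 0.4, "dy": 0, "dz": 0, "rx": 0, "ry": 0, "rz": 0},
    {"dx": 0.4, "dy": 0, "dz": 0, "rx": 0, "ry": 0, "rz": 0},
  ],
  force=110,
)

```text
time_s: 13.15
eef_pos: [0.5324, -0.1289, 0.0841]
tool_rot: [-1.57, -0.005, 0.006]
force: [-3.0, 1.0, -1.2]
opening: 0.196
```

Emit:
arm_command(
  moves=[
    {"dx": 0.3, "dy": 0, "dz": 0, "rx": 0, "ry": 0, "rz": 0},
    {"dx": 0.3, "dy": 0, "dz": 0, "rx": 0, "ry": 0, "rz": 0},
  ],
)

```text
time_s: 13.4
eef_pos: [0.5326, -0.129, 0.084]
tool_rot: [-1.57, -0.005, 0.007]
force: [-5.0, 1.8, 0.6]
opening: 0.199
```

```bash
python3 look.py 12 wrist; python3 ang.py 12
```

```text
13.4 0.199 F [-4.95  1.77  0.6 ] tq [0.515 1.117 0.302] pos [ 0.5326 -0.129   0.084 ] zaz 90.41 ydown [-1.3e-03  7.0e-04 -1.0e+00]
est: axis to cork 35.6 (36 at contact) heel y -0.109 plinth fence x if seated 0.049 underside z 0.0154
plinth [545.9 -66.2] [44.  77.5] 0.35 n 12072
fence front slope(rad) [0.02  0.005] yaw deg [91.15 90.29] x at y [np.float64(0.5696), np.float64(0.5676), np.float64(0.5656)] [-0.112  0.002]
```

Plinth is flat on the cork (0.35° against the fence's ~0.37°), pressed with about 5 N. I'll hold briefly, then start the feed.

Emit:
arm_command(
  moves=[
    {"dx": 0, "dy": 0, "dz": 0, "rx": 0, "ry": 0, "rz": 0},
    {"dx": 0, "dy": 0, "dz": 0, "rx": 0, "ry": 0, "rz": 0},
    {"dx": 0, "dy": 0, "dz": 1, "rx": 0, "ry": 0, "rz": 0},
    {"dx": 0, "dy": 0, "dz": 2, "rx": 0, "ry": 0, "rz": 0},
    {"dx": 0, "dy": 0, "dz": 3, "rx": 0, "ry": 0, "rz": 0},
  ],
)

```text
time_s: 14.08
eef_pos: [0.5327, -0.1282, 0.0845]
tool_rot: [-1.576, -0.004, 0.006]
force: [-6.7, -3.3, 0.6]
opening: 0.2
```

```bash
python3 look.py 13 wrist; python3 ang.py 13
```

```text
14.075 0.2 F [-6.71 -3.35  0.64] tq [-0.87   1.528  0.436] pos [ 0.5327 -0.1282  0.0845] zaz 90.38 ydown [-0.0015 -0.0053 -1.    ]
est: axis to cork 35.4 (36 at contact) heel y -0.1082 plinth fence x if seated 0.0498 underside z 0.0159
plinth [545.9 -65.8] [44.  76.9] 0.28 n 11901
fence front slope(rad) [0.0204 0.0038] yaw deg [91.17 90.22] x at y [np.float64(0.5697), np.float64(0.5676), np.float64(0.5656)] [-0.112  0.002]
```

Emit:
arm_command(
  moves=[
    {"dx": -0.2, "dy": 0, "dz": 2, "rx": 0, "ry": 0, "rz": 0},
    {"dx": -0.3, "dy": 0, "dz": 4, "rx": 0, "ry": 0, "rz": 0},
    {"dx": -0.3, "dy": 0, "dz": 6, "rx": 0, "ry": 0, "rz": 0},
  ],
)

```text
time_s: 14.5
eef_pos: [0.5326, -0.1238, 0.0848]
tool_rot: [-1.58, -0.003, 0.005]
force: [-7.2, -6.5, 0.1]
opening: 0.199
```

```bash
python3 look.py 14 wrist; python3 ang.py 14
```

```text
14.5 0.199 F [-7.21 -6.51  0.1 ] tq [-1.548  1.601  0.373] pos [ 0.5326 -0.1238  0.0848] zaz 90.32 ydown [-0.0014 -0.009  -1.    ]
est: axis to cork 35.5 (36 at contact) heel y -0.1038 plinth fence x if seated 0.0542 underside z 0.0162
plinth [545.8 -62.4] [44.  74.9] 0.3 n 11586
fence front slope(rad) [0.016  0.0042] yaw deg [90.92 90.24] x at y [np.float64(0.5694), np.float64(0.5678), np.float64(0.5662)] [-0.112  0.008]
```

Emit:
arm_command(
  moves=[
    {"dx": -0.2, "dy": 0, "dz": 2.5, "rx": 0, "ry": 0, "rz": 0},
    {"dx": -0.4, "dy": 0, "dz": 5, "rx": 0, "ry": 0, "rz": 0},
    {"dx": -0.4, "dy": 0, "dz": 7.5, "rx": 0, "ry": 0, "rz": 0},
    {"dx": -0.4, "dy": 0, "dz": 10, "rx": 0, "ry": 0, "rz": 0},
    {"dx": -0.4, "dy": 0, "dz": 12.5, "rx": 0, "ry": 0, "rz": 0},
  ],
)

```text
time_s: 15.18
eef_pos: [0.5325, -0.1107, 0.0847]
tool_rot: [-1.578, -0.004, 0.005]
force: [-5.2, -4.2, -0.9]
opening: 0.197
```

```bash
python3 look.py 15 wrist; python3 ang.py 15
```

```text
15.175 0.197 F [-5.21 -4.22 -0.87] tq [-1.188  1.346  0.341] pos [ 0.5325 -0.1107  0.0847] zaz 90.33 ydown [-4.0e-04 -7.4e-03 -1.0e+00]
est: axis to cork 35.5 (36 at contact) heel y -0.0907 plinth fence x if seated 0.0673 underside z 0.0161
plinth [545.8 -49.2] [44. 75.] 0.28 n 11582
fence front slope(rad) [0.0107 0.004 ] yaw deg [90.61 90.23] x at y [np.float64(0.5691), np.float64(0.568), np.float64(0.567)] [-0.112  0.02 ]
```

Emit:
arm_command(
  moves=[
    {"dx": 0, "dy": 0, "dz": 3, "rx": 0, "ry": 0, "rz": 0},
    {"dx": 0, "dy": 0, "dz": 6, "rx": 0, "ry": 0, "rz": 0},
    {"dx": 0, "dy": 0, "dz": 9, "rx": 0, "ry": 0, "rz": 0},
    {"dx": 0, "dy": 0, "dz": 12, "rx": 0, "ry": 0, "rz": 0},
    {"dx": 0, "dy": 0, "dz": 15, "rx": 0, "ry": 0, "rz": 0},
  ],
)

```text
time_s: 15.85
eef_pos: [0.5324, -0.0955, 0.0847]
tool_rot: [-1.578, -0.004, 0.005]
force: [-4.5, -5.4, 0.6]
opening: 0.197
```

```bash
python3 look.py 16 wrist; python3 ang.py 16
```

```text
15.85 0.197 F [-4.49 -5.37  0.55] tq [-1.287  1.312  0.305] pos [ 0.5324 -0.0955  0.0847] zaz 90.33 ydown [-4.0e-04 -7.2e-03 -1.0e+00]
est: axis to cork 35.5 (36 at contact) heel y -0.0755 plinth fence x if seated 0.0825 underside z 0.0161
plinth [545.7 -34.1] [44. 75.] 0.29 n 11601
fence front slope(rad) [0.008  0.0049] yaw deg [90.46 90.28] x at y [np.float64(0.5688), np.float64(0.568), np.float64(0.5672)] [-0.112  0.038]
```

Emit:
arm_command(
  moves=[
    {"dx": 0, "dy": 0, "dz": 3, "rx": 0, "ry": 0, "rz": 0},
    {"dx": 0, "dy": 0, "dz": 6, "rx": 0, "ry": 0, "rz": 0},
    {"dx": 0, "dy": 0, "dz": 9, "rx": 0, "ry": 0, "rz": 0},
    {"dx": 0, "dy": 0, "dz": 12, "rx": 0, "ry": 0, "rz": 0},
    {"dx": 0, "dy": 0, "dz": 15, "rx": 0, "ry": 0, "rz": 0},
  ],
)

```text
time_s: 16.52
eef_pos: [0.5323, -0.0804, 0.0846]
tool_rot: [-1.578, -0.004, 0.005]
force: [-4.8, -4.9, -0.7]
opening: 0.199
```

Emit:
arm_command(
  moves=[
    {"dx": 0, "dy": 0, "dz": 3, "rx": 0, "ry": 0, "rz": 0},
    {"dx": 0, "dy": 0, "dz": 6, "rx": 0, "ry": 0, "rz": 0},
    {"dx": 0, "dy": 0, "dz": 9, "rx": 0, "ry": 0, "rz": 0},
    {"dx": 0, "dy": 0, "dz": 12, "rx": 0, "ry": 0, "rz": 0},
    {"dx": 0, "dy": 0, "dz": 15, "rx": 0, "ry": 0, "rz": 0},
  ],
)

```text
time_s: 17.15
eef_pos: [0.5322, -0.0654, 0.0846]
tool_rot: [-1.578, -0.004, 0.005]
force: [-4.8, -4.6, -0.6]
opening: 0.193
```

```bash
python3 look.py 17 wrist; python3 ang.py 17
```

```text
17.15 0.193 F [-4.82 -4.64 -0.6 ] tq [-1.27   1.304  0.342] pos [ 0.5322 -0.0654  0.0846] zaz 90.33 ydown [-2.0e-04 -6.8e-03 -1.0e+00]
est: axis to cork 35.6 (36 at contact) heel y -0.0454 plinth fence x if seated 0.1126 underside z 0.016
plinth [545.5  -3.9] [44. 75.] 0.26 n 11596
fence front slope(rad) [0.007  0.0033] yaw deg [90.4  90.19] x at y [np.float64(0.5687), np.float64(0.568), np.float64(0.5673)] [-0.106  0.068]
```

Steady at about 4.8 N. I'll keep feeding.

Emit:
arm_command(
  moves=[
    {"dx": 0, "dy": 0, "dz": 3, "rx": 0, "ry": 0, "rz": 0},
    {"dx": 0, "dy": 0, "dz": 6, "rx": 0, "ry": 0, "rz": 0},
    {"dx": 0, "dy": 0, "dz": 9, "rx": 0, "ry": 0, "rz": 0},
    {"dx": 0, "dy": 0, "dz": 12, "rx": 0, "ry": 0, "rz": 0},
    {"dx": 0, "dy": 0, "dz": 15, "rx": 0, "ry": 0, "rz": 0},
  ],
)

```text
time_s: 17.82
eef_pos: [0.5321, -0.0502, 0.0846]
tool_rot: [-1.577, -0.004, 0.005]
force: [-4.1, -5.5, -0.8]
opening: 0.194
```

Emit:
arm_command(
  moves=[
    {"dx": 0, "dy": 0, "dz": 3, "rx": 0, "ry": 0, "rz": 0},
    {"dx": 0, "dy": 0, "dz": 6, "rx": 0, "ry": 0, "rz": 0},
    {"dx": 0, "dy": 0, "dz": 9, "rx": 0, "ry": 0, "rz": 0},
    {"dx": 0, "dy": 0, "dz": 12, "rx": 0, "ry": 0, "rz": 0},
    {"dx": 0, "dy": 0, "dz": 15, "rx": 0, "ry": 0, "rz": 0},
  ],
)

```text
time_s: 18.45
eef_pos: [0.532, -0.0351, 0.0846]
tool_rot: [-1.577, -0.005, 0.005]
force: [-4.1, -5.2, -0.7]
opening: 0.197
```

Emit:
arm_command(
  moves=[
    {"dx": 0, "dy": 0, "dz": 3, "rx": 0, "ry": 0, "rz": 0},
    {"dx": 0, "dy": 0, "dz": 6, "rx": 0, "ry": 0, "rz": 0},
    {"dx": 0, "dy": 0, "dz": 9, "rx": 0, "ry": 0, "rz": 0},
    {"dx": 0, "dy": 0, "dz": 12, "rx": 0, "ry": 0, "rz": 0},
    {"dx": 0, "dy": 0, "dz": 15, "rx": 0, "ry": 0, "rz": 0},
  ],
)

```text
time_s: 19.08
eef_pos: [0.5319, -0.0201, 0.0845]
tool_rot: [-1.577, -0.005, 0.005]
force: [-4.7, -5.0, -0.5]
opening: 0.195
```

```bash
python3 look.py 18 wrist; python3 ang.py 18
```

```text
19.075 0.195 F [-4.67 -4.96 -0.54] tq [-1.178  1.217  0.308] pos [ 0.5319 -0.0201  0.0845] zaz 90.34 ydown [-0.     -0.0062 -1.    ]
est: axis to cork 35.5 (36 at contact) heel y -0.0001 plinth fence x if seated 0.1579 underside z 0.0159
plinth [545.2  41.3] [44. 75.] 0.33 n 11588
fence front slope(rad) [ 0.0076 -0.0013] yaw deg [90.43 89.92] x at y [np.float64(0.569), np.float64(0.5682), np.float64(0.5675)] [-0.064  0.11 ]
```

View pics/wrist18.png

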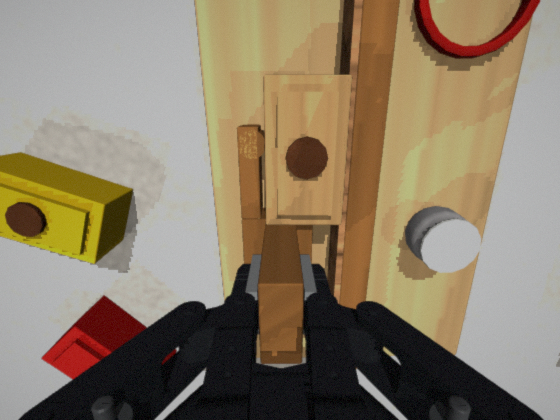

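The plinth sits snugly in the corner of heel and nub at (305,150), flush with the cork. I'll continue, trimming the press slightly.

Emit:
arm_command(
  moves=[
    {"dx": 0.1, "dy": 0, "dz": 3, "rx": 0, "ry": 0, "rz": 0},
    {"dx": 0.1, "dy": 0, "dz": 6, "rx": 0, "ry": 0, "rz": 0},
    {"dx": 0.1, "dy": 0, "dz": 9, "rx": 0, "ry": 0, "rz": 0},
    {"dx": 0.2, "dy": 0, "dz": 12, "rx": 0, "ry": 0, "rz": 0},
    {"dx": 0.2, "dy": 0, "dz": 15, "rx": 0, "ry": 0, "rz": 0},
  ],
)

```text
time_s: 19.75
eef_pos: [0.5318, -0.0053, 0.0846]
tool_rot: [-1.578, -0.004, 0.005]
force: [-5.9, -6.0, 0.6]
opening: 0.197
```

Emit:
arm_command(
  moves=[
    {"dx": 0, "dy": 0, "dz": 3, "rx": 0, "ry": 0, "rz": 0},
    {"dx": 0, "dy": 0, "dz": 6, "rx": 0, "ry": 0, "rz": 0},
    {"dx": 0, "dy": 0, "dz": 9, "rx": 0, "ry": 0, "rz": 0},
    {"dx": 0, "dy": 0, "dz": 12, "rx": 0, "ry": 0, "rz": 0},
    {"dx": 0, "dy": 0, "dz": 15, "rx": 0, "ry": 0, "rz": 0},
  ],
)

```text
time_s: 20.38
eef_pos: [0.5317, 0.0098, 0.0845]
tool_rot: [-1.577, -0.004, 0.005]
force: [-4.9, -5.8, -0.5]
opening: 0.195
```

Emit:
arm_command(
  moves=[
    {"dx": 0, "dy": 0, "dz": 3, "rx": 0, "ry": 0, "rz": 0},
    {"dx": 0, "dy": 0, "dz": 6, "rx": 0, "ry": 0, "rz": 0},
    {"dx": 0, "dy": 0, "dz": 9, "rx": 0, "ry": 0, "rz": 0},
    {"dx": 0, "dy": 0, "dz": 12, "rx": 0, "ry": 0, "rz": 0},
    {"dx": 0, "dy": 0, "dz": 15, "rx": 0, "ry": 0, "rz": 0},
  ],
)

```text
time_s: 21.0
eef_pos: [0.5316, 0.0249, 0.0845]
tool_rot: [-1.577, -0.004, 0.005]
force: [-5.8, -6.1, -0.2]
opening: 0.196
```

```bash
python3 look.py 19 wrist; python3 ang.py 19
```

```text
21.0 0.196 F [-5.82 -6.11 -0.17] tq [-1.285  1.255  0.361] pos [0.5316 0.0249 0.0845] zaz 90.34 ydown [-2.0e-04 -6.3e-03 -1.0e+00]
est: axis to cork 35.5 (36 at contact) heel y 0.0449 plinth fence x if seated 0.2029 underside z 0.0159
plinth [545.   86.4] [44. 75.] 0.27 n 11591
fence front slope(rad) [0.0063 0.0035] yaw deg [90.36 90.2 ] x at y [np.float64(0.5688), np.float64(0.5682), np.float64(0.5675)] [-0.016  0.158]
```

Emit:
arm_command(
  moves=[
    {"dx": 0, "dy": 0, "dz": 3, "rx": 0, "ry": 0, "rz": 0},
    {"dx": 0, "dy": 0, "dz": 6, "rx": 0, "ry": 0, "rz": 0},
    {"dx": 0, "dy": 0, "dz": 9, "rx": 0, "ry": 0, "rz": 0},
    {"dx": 0, "dy": 0, "dz": 12, "rx": 0, "ry": 0, "rz": 0},
    {"dx": 0, "dy": 0, "dz": 15, "rx": 0, "ry": 0, "rz": 0},
  ],
)

```text
time_s: 21.68
eef_pos: [0.5315, 0.0399, 0.0845]
tool_rot: [-1.577, -0.005, 0.005]
force: [-5.5, -5.5, -0.9]
opening: 0.197
```

Emit:
arm_command(
  moves=[
    {"dx": 0, "dy": 0, "dz": 3, "rx": 0, "ry": 0, "rz": 0},
    {"dx": 0, "dy": 0, "dz": 6, "rx": 0, "ry": 0, "rz": 0},
    {"dx": 0, "dy": 0, "dz": 9, "rx": 0, "ry": 0, "rz": 0},
    {"dx": 0, "dy": 0, "dz": 12, "rx": 0, "ry": 0, "rz": 0},
    {"dx": 0, "dy": 0, "dz": 15, "rx": 0, "ry": 0, "rz": 0},
  ],
)

```text
time_s: 22.3
eef_pos: [0.5314, 0.055, 0.0845]
tool_rot: [-1.577, -0.005, 0.005]
force: [-5.8, -5.5, 0.9]
opening: 0.192
```

Emit:
arm_command(
  moves=[
    {"dx": 0, "dy": 0, "dz": 3, "rx": 0, "ry": 0, "rz": 0},
    {"dx": 0, "dy": 0, "dz": 6, "rx": 0, "ry": 0, "rz": 0},
    {"dx": 0, "dy": 0, "dz": 9, "rx": 0, "ry": 0, "rz": 0},
    {"dx": 0, "dy": 0, "dz": 12, "rx": 0, "ry": 0, "rz": 0},
    {"dx": 0, "dy": 0, "dz": 15, "rx": 0, "ry": 0, "rz": 0},
  ],
)

```text
time_s: 22.92
eef_pos: [0.5313, 0.07, 0.0845]
tool_rot: [-1.577, -0.005, 0.005]
force: [-5.2, -5.9, 0.7]
opening: 0.196
```

```bash
python3 look.py 20 wrist; python3 ang.py 20; python3 - <<'E'
from hm import *
P,C=cloud('wrist','wrist20.npz')
m=(P[:,2]>.036)&(P[:,2]<.052)&(P[:,1]>.19)&(P[:,0]>.515)&(P[:,0]<.56)
for x0 in np.arange(.50,.565,.01):
    k=m&(abs(P[:,0]-x0)<.005)
    if k.sum()>3: print(round(x0,3),k.sum(),np.percentile(P[k,1],[1,50]).round(4),np.median(P[k,2]).round(4))
E
```

```text
22.925 0.196 F [-5.23 -5.94  0.74] tq [-1.402  1.294  0.352] pos [0.5313 0.07   0.0845] zaz 90.34 ydown [-0.    -0.006 -1.   ]
est: axis to cork 35.5 (36 at contact) heel y 0.09 plinth fence x if seated 0.248 underside z 0.0159
plinth [545.5 147. ] [107.9  48.1] 86.81 n 11686
fence front slope(rad) [0.0071 0.0316] yaw deg [90.41 91.81] x at y [np.float64(0.569), np.float64(0.5683), np.float64(0.5676)] [0.026 0.2  ]
```

View pics/wrist20.png

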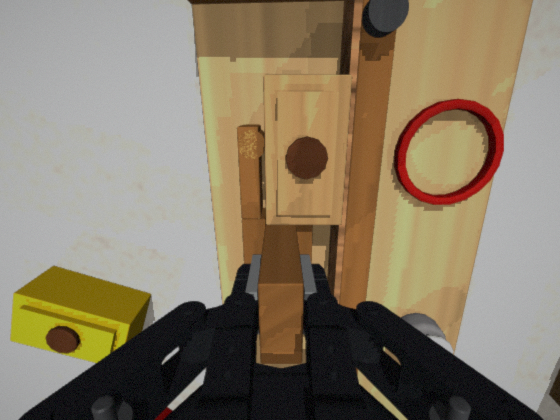

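The stop's dark face shows at the picture's top edge (row ~3), about 40 mm ahead. The plinth is still flush. I'll feed 30 mm more, then creep.

Emit:
arm_command(
  moves=[
    {"dx": 0, "dy": 0, "dz": 3, "rx": 0, "ry": 0, "rz": 0},
    {"dx": 0, "dy": 0, "dz": 6, "rx": 0, "ry": 0, "rz": 0},
    {"dx": 0, "dy": 0, "dz": 9, "rx": 0, "ry": 0, "rz": 0},
    {"dx": 0, "dy": 0, "dz": 12, "rx": 0, "ry": 0, "rz": 0},
    {"dx": 0, "dy": 0, "dz": 15, "rx": 0, "ry": 0, "rz": 0},
  ],
)

```text
time_s: 23.6
eef_pos: [0.5312, 0.085, 0.0845]
tool_rot: [-1.577, -0.005, 0.005]
force: [-5.0, -6.9, 1.4]
opening: 0.196
```

Emit:
arm_command(
  moves=[
    {"dx": 0, "dy": 0, "dz": 3, "rx": 0, "ry": 0, "rz": 0},
    {"dx": 0, "dy": 0, "dz": 6, "rx": 0, "ry": 0, "rz": 0},
    {"dx": 0, "dy": 0, "dz": 9, "rx": 0, "ry": 0, "rz": 0},
    {"dx": 0, "dy": 0, "dz": 12, "rx": 0, "ry": 0, "rz": 0},
    {"dx": 0, "dy": 0, "dz": 15, "rx": 0, "ry": 0, "rz": 0},
  ],
)

```text
time_s: 24.22
eef_pos: [0.5311, 0.1001, 0.0845]
tool_rot: [-1.577, -0.005, 0.005]
force: [-4.1, -5.9, 0.4]
opening: 0.197
```

```bash
python3 look.py 21 wrist; python3 - <<'E'
from hm import *
P,C=cloud('wrist','wrist21.npz')
H,I=hmap(P,C,.44,.62,.06,.3,.0004);cv2.imwrite('pics/hmz21.png',cv2.dilate(I[:,:,::-1],np.ones((3,3))))
for x0 in np.arange(.50,.565,.01):
    k=(P[:,2]>.043)&(P[:,2]<.051)&(P[:,1]>.17)&(P[:,1]<.26)&(abs(P[:,0]-x0)<.005)
    if k.sum()>3: print('stop',round(x0,3),k.sum(),np.percentile(P[k,1],[2,50]).round(4),np.median(P[k,2]).round(4))
    k=(P[:,2]>.051)&(P[:,2]<.062)&(P[:,1]>.12)&(P[:,1]<.26)&(abs(P[:,0]-x0)<.005)
    if k.sum()>3: print('plinth front',round(x0,3),k.sum(),np.percentile(P[k,1],[98,99.8]).round(4))
E
```

```text
24.225 0.197 F [-4.07 -5.93  0.39] tq [-1.336  1.248  0.321] pos [0.5311 0.1001 0.0845] zaz 90.34 ydown [ 1.0e-04 -5.8e-03 -1.0e+00]
est: axis to cork 35.5 (36 at contact) heel y 0.1201 plinth fence x if seated 0.2781 underside z 0.0159
stop 0.5 641 [0.209  0.2154] 0.0475
plinth front 0.5 31 [0.2201 0.2204]
stop 0.51 707 [0.2093 0.216 ] 0.0474
plinth front 0.51 13 [0.2195 0.2196]
stop 0.52 847 [0.1736 0.2147] 0.0473
plinth front 0.52 369 [0.1979 0.1988]
stop 0.53 992 [0.1727 0.2134] 0.0475
plinth front 0.53 2244 [0.197  0.1988]
stop 0.54 850 [0.193  0.2153] 0.0473
plinth front 0.54 2675 [0.197  0.1989]
stop 0.55 792 [0.1931 0.215 ] 0.0496
plinth front 0.55 2715 [0.1983 0.2194]
stop 0.56 988 [0.1727 0.2142] 0.0475
plinth front 0.56 2074 [0.1976 0.1989]
```

View pics/wrist21.png

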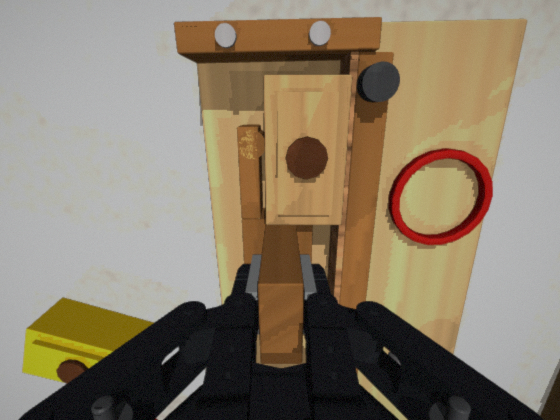

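View pics/hmz21.png

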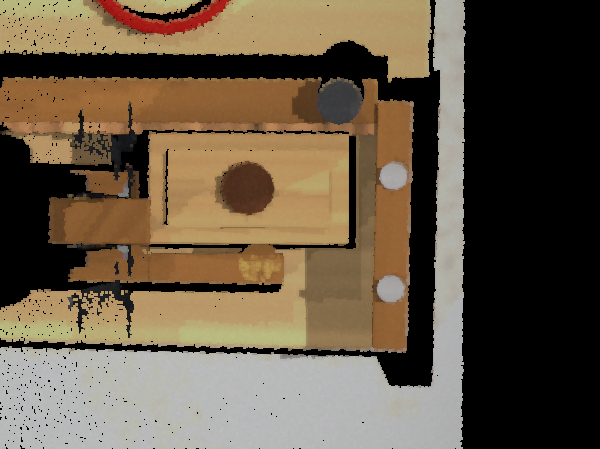

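The stop is about 10 mm ahead of the plinth front. I'll creep, watching the feed force.

Emit:
arm_command(
  moves=[
    {"dx": 0.1, "dy": 0, "dz": 2, "rx": 0, "ry": 0, "rz": 0},
    {"dx": 0.2, "dy": 0, "dz": 4, "rx": 0, "ry": 0, "rz": 0},
    {"dx": 0.2, "dy": 0, "dz": 5.5, "rx": 0, "ry": 0, "rz": 0},
    {"dx": 0.2, "dy": 0, "dz": 7, "rx": 0, "ry": 0, "rz": 0},
  ],
)

```text
time_s: 24.78
eef_pos: [0.5311, 0.1068, 0.0845]
tool_rot: [-1.577, -0.005, 0.005]
force: [-4.8, -6.0, 0.3]
opening: 0.196
```

Emit:
arm_command(
  moves=[
    {"dx": 0, "dy": 0, "dz": 0.6, "rx": 0, "ry": 0, "rz": 0},
    {"dx": 0, "dy": 0, "dz": 1.2, "rx": 0, "ry": 0, "rz": 0},
  ],
)

```text
time_s: 25.02
eef_pos: [0.5311, 0.108, 0.0845]
tool_rot: [-1.577, -0.004, 0.005]
force: [-5.8, -7.2, 2.1]
opening: 0.198
```

```bash
cat > st.py <<'E'
from hm import *
import sys
t=sys.argv[1]
P,C=cloud('wrist',f'wrist{t}.npz')
pf=[];sf=[]
for x0 in np.arange(.527,.565,.006):
    k=(P[:,2]>.043)&(P[:,2]<.051)&(P[:,1]>.203)&(P[:,1]<.26)&(abs(P[:,0]-x0)<.003)
    q=(P[:,2]>.051)&(P[:,2]<.0605)&(P[:,1]>.12)&(P[:,1]<.216)&(abs(P[:,0]-x0)<.003)
    print(round(x0,3),'stop',np.percentile(P[k,1],[2,5]).round(4) if k.sum()>3 else None,'plinth',np.percentile(P[q,1],[95,98]).round(4))
H,I=hmap(P,C,.44,.62,.06,.3,.0004);cv2.imwrite(f'pics/hmz{t}.png',cv2.dilate(I[:,:,::-1],np.ones((3,3))))
E
python3 look.py 22 wrist; python3 st.py 22
```

```text
25.025 0.198 F [-5.79 -7.25  2.06] tq [-1.463  1.342  0.319] pos [0.5311 0.108  0.0845] zaz 90.34 ydown [-2.0e-04 -6.3e-03 -1.0e+00]
est: axis to cork 35.5 (36 at contact) heel y 0.128 plinth fence x if seated 0.286 underside z 0.0159
0.527 stop [0.2037 0.2053] plinth [0.2031 0.2054]
0.533 stop [0.2037 0.2052] plinth [0.2018 0.205 ]
0.539 stop [0.204  0.2051] plinth [0.2018 0.205 ]
0.545 stop [0.2038 0.2051] plinth [0.2023 0.2054]
0.551 stop [0.2037 0.2052] plinth [0.2028 0.2055]
0.557 stop [0.2038 0.2056] plinth [0.2028 0.2051]
0.563 stop [0.2043 0.2052] plinth [0.2033 0.2056]
```

Still sliding freely (drag ~6–7 N). The last 2–3 mm go in half-millimetre steps.

Emit:
arm_command(
  moves=[
    {"dx": 0, "dy": 0, "dz": 0.6, "rx": 0, "ry": 0, "rz": 0},
    {"dx": 0, "dy": 0, "dz": 1, "rx": 0, "ry": 0, "rz": 0},
  ],
)

```text
time_s: 25.32
eef_pos: [0.5311, 0.109, 0.0845]
tool_rot: [-1.577, -0.004, 0.005]
force: [-5.9, -5.9, 1.0]
opening: 0.196
```

Emit:
arm_command(
  moves=[
    {"dx": 0, "dy": 0, "dz": 0.5, "rx": 0, "ry": 0, "rz": 0},
    {"dx": 0, "dy": 0, "dz": 1, "rx": 0, "ry": 0, "rz": 0},
  ],
)

```text
time_s: 25.58
eef_pos: [0.5311, 0.11, 0.0845]
tool_rot: [-1.577, -0.004, 0.005]
force: [-4.7, -5.9, 1.9]
opening: 0.194
```

```bash
python3 look.py 23 wrist; python3 st.py 23 | head -1
```

```text
25.575 0.194 F [-4.73 -5.87  1.87] tq [-1.467  1.327  0.348] pos [0.5311 0.11   0.0845] zaz 90.34 ydown [-3.0e-04 -6.2e-03 -1.0e+00]
est: axis to cork 35.5 (36 at contact) heel y 0.13 plinth fence x if seated 0.288 underside z 0.0159
0.527 stop [0.2038 0.2053] plinth [0.2051 0.2073]
```

View pics/hmz23.png

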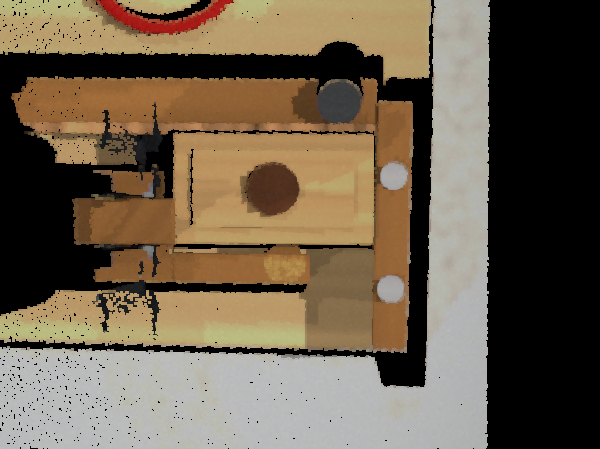

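Emit:
arm_command(
  moves=[
    {"dx": 0, "dy": 0, "dz": 0.6, "rx": 0, "ry": 0, "rz": 0},
    {"dx": 0, "dy": 0, "dz": 0.6, "rx": 0, "ry": 0, "rz": 0},
  ],
)

```text
time_s: 25.88
eef_pos: [0.5311, 0.1106, 0.0845]
tool_rot: [-1.577, -0.004, 0.005]
force: [-4.7, -7.3, 1.5]
opening: 0.195
```

Emit:
arm_command(
  moves=[
    {"dx": 0, "dy": 0, "dz": 0.6, "rx": 0, "ry": 0, "rz": 0},
    {"dx": 0, "dy": 0, "dz": 0.6, "rx": 0, "ry": 0, "rz": 0},
  ],
)

```text
time_s: 26.12
eef_pos: [0.5311, 0.1107, 0.0846]
tool_rot: [-1.578, -0.004, 0.005]
force: [-5.6, -7.6, 1.4]
opening: 0.195
```

```bash
python3 look.py 24
```

```text
26.125 0.195 F [-5.57 -7.65  1.43] tq [-1.758  1.418  0.325] pos [0.5311 0.1107 0.0846] zaz 90.33 ydown [-2.0e-04 -7.6e-03 -1.0e+00]
est: axis to cork 35.5 (36 at contact) heel y 0.1307 plinth fence x if seated 0.2887 underside z 0.016
```

Emit:
arm_command(
  moves=[
    {"dx": 0, "dy": 0, "dz": 0.7, "rx": 0, "ry": 0, "rz": 0},
    {"dx": 0, "dy": 0, "dz": 0.7, "rx": 0, "ry": 0, "rz": 0},
  ],
)

```text
time_s: 26.38
eef_pos: [0.5311, 0.1108, 0.0846]
tool_rot: [-1.58, -0.004, 0.005]
force: [-5.0, -9.4, 2.4]
opening: 0.195
```

```bash
python3 look.py 25 wrist; python3 - <<'E'
from hm import *
P,C=cloud('wrist','wrist25.npz')
H,I=hmap(P,C,.44,.62,.06,.3,.0004);cv2.imwrite('pics/hmz25.png',cv2.dilate(I[:,:,::-1],np.ones((3,3))))
m=(P[:,2]>.0515)&(P[:,2]<.062)&(P[:,0]>.515)&(P[:,0]<.572)&(P[:,1]>.134)&(P[:,1]<.216)
print(cv2.minAreaRect((P[m,:2]*1000).astype(np.float32)),m.sum())
E
```

```text
26.375 0.195 F [-4.98 -9.39  2.35] tq [-2.113  1.449  0.358] pos [0.5311 0.1108 0.0846] zaz 90.32 ydown [-2.0e-04 -9.1e-03 -1.0e+00]
est: axis to cork 35.5 (36 at contact) heel y 0.1308 plinth fence x if seated 0.2888 underside z 0.016
((547.19140625, 173.29232788085938), (49.615177154541016, 78.5667953491211), 0.011769277043640614) 8635
```

View pics/wrist25.png

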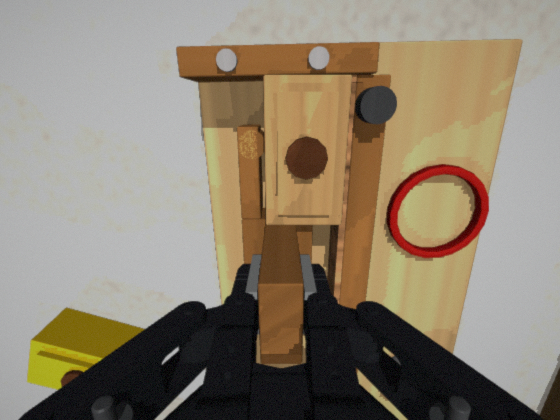

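The plinth butts against the stop at row ~75. The stick stopped at y = 0.1108 while the force rose, so it is home. I'll relieve the feed first, then the press, then back away.

Emit:
arm_command(
  moves=[
    {"dx": 0, "dy": 0, "dz": -1.2, "rx": 0, "ry": 0, "rz": 0},
    {"dx": 0, "dy": 0, "dz": -2.4, "rx": 0, "ry": 0, "rz": 0},
    {"dx": 0, "dy": 0, "dz": -2.4, "rx": 0, "ry": 0, "rz": 0},
  ],
)

```text
time_s: 26.8
eef_pos: [0.531, 0.1105, 0.0843]
tool_rot: [-1.574, -0.005, 0.005]
force: [-4.5, -3.7, 0.6]
opening: 0.193
```

```bash
python3 look.py 26
```

```text
26.8 0.193 F [-4.53 -3.69  0.63] tq [-0.918  1.241  0.28 ] pos [0.531  0.1105 0.0843] zaz 90.36 ydown [-3.0e-04 -3.5e-03 -1.0e+00]
est: axis to cork 35.5 (36 at contact) heel y 0.1305 plinth fence x if seated 0.2885 underside z 0.0157
```

Emit:
arm_command(
  moves=[
    {"dx": 0, "dy": 0, "dz": -1, "rx": 0, "ry": 0, "rz": 0},
    {"dx": -0.6, "dy": 0, "dz": -1.2, "rx": 0, "ry": 0, "rz": 0},
    {"dx": -1.2, "dy": 0, "dz": -1.4, "rx": 0, "ry": 0, "rz": 0},
    {"dx": -2, "dy": 0, "dz": -1.4, "rx": 0, "ry": 0, "rz": 0},
    {"dx": -4, "dy": 0, "dz": -1.6, "rx": 0, "ry": 0, "rz": 0},
  ],
)

```text
time_s: 27.42
eef_pos: [0.5296, 0.1103, 0.0853]
tool_rot: [-1.571, -0.009, 0.001]
force: [0.7, -1.4, -2.0]
opening: 0.197
```

```bash
python3 look.py 27 wrist; python3 - <<'E'
from hm import *
P,C=cloud('wrist','wrist27.npz')
H,I=hmap(P,C,.44,.62,.06,.3,.0004);cv2.imwrite('pics/hmz27.png',cv2.dilate(I[:,:,::-1],np.ones((3,3))))
E
```

```text
27.425 0.197 F [ 0.75 -1.41 -1.98] tq [-0.424 -0.352 -0.039] pos [0.5296 0.1103 0.0853] zaz 90.36 ydown [ 0.0049  0.     -1.    ]
est: axis to cork 37.0 (36 at contact) heel y 0.1303 plinth fence x if seated 0.2883 underside z 0.0167
```

View pics/hmz27.png

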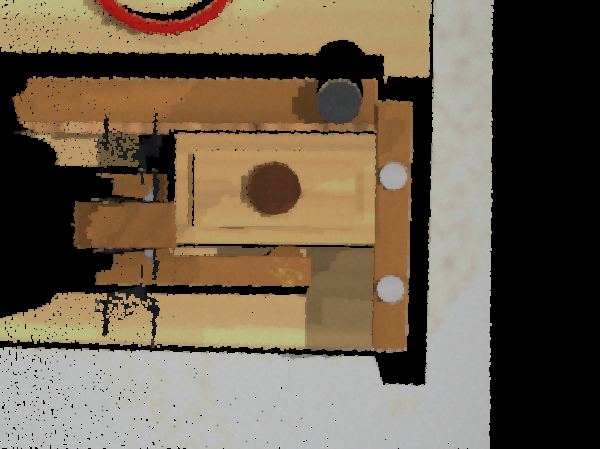

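The nub is free and the plinth stayed put. I'll back away and then lift.

Emit:
arm_command(
  moves=[
    {"dx": 0, "dy": 0, "dz": -4, "rx": 0, "ry": 0, "rz": 0},
    {"dx": -3, "dy": 0, "dz": -12, "rx": 0, "ry": 0, "rz": 0},
    {"dx": -6, "dy": 0, "dz": -30, "rx": 0, "ry": 0, "rz": 0},
    {"dx": -8, "dy": -5, "dz": -55, "rx": 0, "ry": 0, "rz": 0},
    {"dx": -8, "dy": -30, "dz": -85, "rx": 0, "ry": 0, "rz": 0},
  ],
)

```text
time_s: 28.1
eef_pos: [0.5173, 0.024, 0.1129]
tool_rot: [-1.57, -0.002, 0.009]
force: [0.5, -0.1, -0.7]
opening: 0.195
```

Emit:
arm_command(
  moves=[
    {"dx": 0, "dy": -40, "dz": -30, "rx": 0, "ry": 0, "rz": 0},
    {"dx": 0, "dy": -70, "dz": -60, "rx": 0, "ry": 0, "rz": 0},
    {"dx": 0, "dy": -90, "dz": -60, "rx": 0, "ry": 0, "rz": 0},
    {"dx": 0, "dy": -90, "dz": -60, "rx": 0, "ry": 0, "rz": 0},
  ],
)

```text
time_s: 28.6
eef_pos: [0.5213, -0.0362, 0.2061]
tool_rot: [-1.571, -0.007, 0.001]
force: [-0.2, -0.8, -1.4]
opening: 0.203
```

```bash
python3 look.py 28 wrist scene side; python3 - <<'E'
from hm import *
for n in ['scene','side','wrist']:
    P,C=cloud(n,f'{n}28.npz')
    m=(P[:,2]>.049)&(P[:,2]<.064)&(P[:,0]>.51)&(P[:,0]<.575)&(P[:,1]>.12)&(P[:,1]<.212)
    if m.sum()>30: print(n,cv2.minAreaRect((P[m,:2]*1000).astype(np.float32)),m.sum())
P,C=cloud('wrist','wrist28.npz')
H,I=hmap(P,C,.44,.62,-.06,.3,.0005);cv2.imwrite('pics/hmz28.png',cv2.dilate(I[:,:,::-1],np.ones((3,3))))
E
```

```text
28.6 0.203 F [-0.17 -0.77 -1.38] tq [ 0.008 -0.096  0.018] pos [ 0.5213 -0.0362  0.2061] zaz 90.31 ydown [ 4.e-03 -7.e-04 -1.e+00]
est: axis to cork 46.2 (36 at contact) heel y -0.0162 plinth fence x if seated 0.1418 underside z 0.1375
scene ((547.9954223632812, 170.38885498046875), (82.20731353759766, 52.934444427490234), 89.19216918945312) 379
side ((547.4315185546875, 165.8921661376953), (79.39476013183594, 49.86868667602539), 86.06816101074219) 324
wrist ((544.6823120117188, 129.84620666503906), (43.85752868652344, 1.9240124225616455), 0.6592667102813721) 129
```

View pics/wrist28.png

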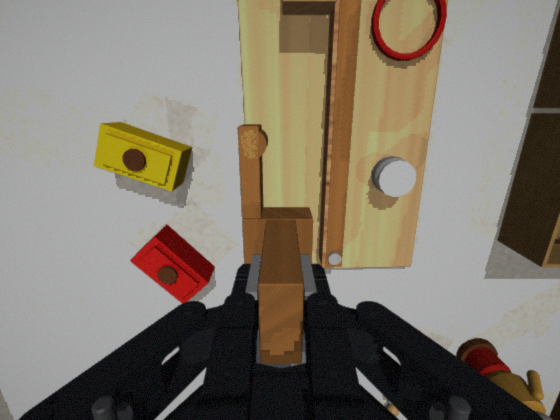

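View pics/side28.png

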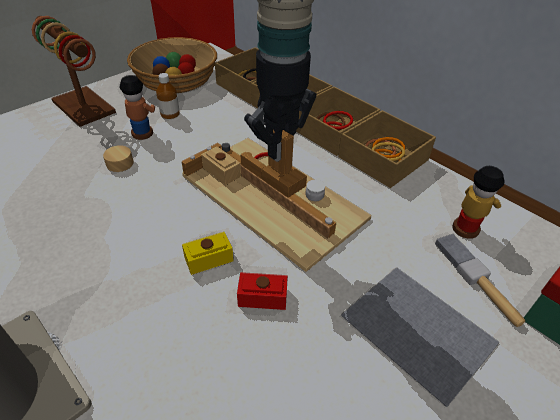

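The side view shows the plinth in the corner of fence and stop at (220,160), and the other goods undisturbed. I'll bring the stick back to the pad.

Emit:
arm_command(
  moves=[
    {"dx": 4, "dy": 0, "dz": -50, "rx": 0, "ry": 0, "rz": 0},
    {"dx": 8, "dy": 0, "dz": -105, "rx": 0, "ry": 0, "rz": 0},
    {"dx": 12, "dy": 0, "dz": -160, "rx": 0, "ry": 0, "rz": 0},
    {"dx": 17, "dy": 0, "dz": -215, "rx": 0, "ry": 0, "rz": 0},
    {"dx": 17, "dy": 0, "dz": -265, "rx": 0, "ry": 0, "rz": 0},
  ],
)

```text
time_s: 29.38
eef_pos: [0.5386, -0.3007, 0.2023]
tool_rot: [-1.569, -0.004, 0.008]
force: [0.2, 0.3, -1.3]
opening: 0.199
```

Emit:
arm_command(
  moves=[
    {"dx": 0, "dy": 20, "dz": -35, "rx": 0, "ry": 0, "rz": 0},
    {"dx": 0, "dy": 60, "dz": -54, "rx": 0, "ry": 0, "rz": 0},
    {"dx": 0, "dy": 90, "dz": -54, "rx": 0, "ry": 0, "rz": 0},
    {"dx": 0, "dy": 105, "dz": -54, "rx": 0, "ry": 0, "rz": 0},
    {"dx": 0, "dy": 110, "dz": -54, "rx": 0, "ry": 0, "rz": 0},
  ],
)

```text
time_s: 30.0
eef_pos: [0.5387, -0.3524, 0.0926]
tool_rot: [-1.569, -0.004, 0.008]
force: [-0.4, -0.6, -0.6]
opening: 0.199
```

Emit:
arm_command(
  moves=[
    {"dx": 0, "dy": 0, "dz": 0, "rx": 0, "ry": 0, "rz": 0},
    {"dx": 0, "dy": 0, "dz": 0, "rx": 0, "ry": 0, "rz": 0},
  ],
)

```text
time_s: 30.25
eef_pos: [0.5405, -0.3541, 0.0959]
tool_rot: [-1.573, -0.008, 0.004]
force: [-0.1, 0.3, -1.3]
opening: 0.194
```

```bash
python3 look.py 29 wrist side
```

```text
30.25 0.194 F [-0.13  0.26 -1.33] tq [-0.01   0.033 -0.069] pos [ 0.5405 -0.3541  0.0959] zaz 90.43 ydown [ 0.0021 -0.0018 -1.    ]
est: axis to cork 29.1 (36 at contact) heel y -0.3341 plinth fence x if seated -0.1761 underside z 0.0273
```

View pics/side29.png

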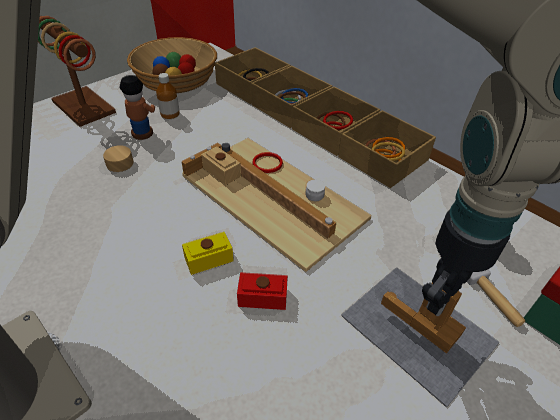

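View pics/wrist29.png

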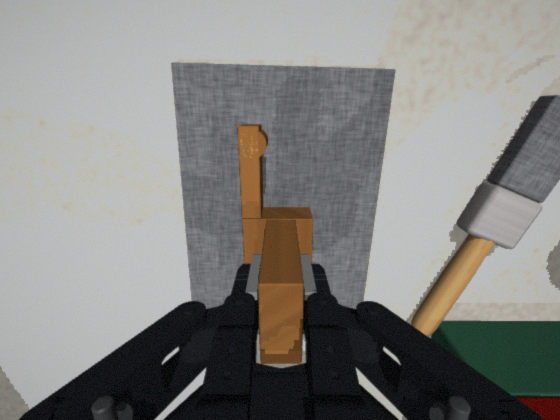

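The stick hangs over the pad, and the plinth is still in the corner of fence and stop. I'll lower to contact.

Emit:
arm_command(
  moves=[
    {"dx": 0, "dy": 10, "dz": 0, "rx": 0, "ry": 0, "rz": 0},
    {"dx": 0, "dy": 17, "dz": 0, "rx": 0, "ry": 0, "rz": 0},
    {"dx": 0, "dy": 20, "dz": 0, "rx": 0, "ry": 0, "rz": 0},
    {"dx": 0, "dy": 21, "dz": 0, "rx": 0, "ry": 0, "rz": 0},
    {"dx": 0, "dy": 21, "dz": 0, "rx": 0, "ry": 0, "rz": 0},
  ],
)

```text
time_s: 30.98
eef_pos: [0.5395, -0.3537, 0.0732]
tool_rot: [-1.571, -0.005, 0.005]
force: [-0.2, 0.4, -0.9]
opening: 0.196
```

Emit:
arm_command(
  moves=[
    {"dx": 0, "dy": 0.7, "dz": 0, "rx": 0, "ry": 0, "rz": 0},
    {"dx": 0, "dy": 1.4, "dz": 0, "rx": 0, "ry": 0, "rz": 0},
    {"dx": 0, "dy": 1.4, "dz": 0, "rx": 0, "ry": 0, "rz": 0},
  ],
)

```text
time_s: 31.35
eef_pos: [0.5397, -0.3539, 0.0727]
tool_rot: [-1.571, -0.006, 0.005]
force: [0.3, 1.6, 3.4]
opening: 0.197
```

```bash
python3 look.py 30
```

```text
31.35 0.197 F [0.28 1.64 3.37] tq [0.195 0.299 0.027] pos [ 0.5397 -0.3539  0.0727] zaz 90.4 ydown [ 6.e-04 -6.e-04 -1.e+00]
est: axis to cork 29.9 (36 at contact) heel y -0.3339 plinth fence x if seated -0.1759 underside z 0.0041
```

Emit:
arm_command(
  moves=[
    {"dx": 0, "dy": 0, "dz": 0, "rx": 0, "ry": 0, "rz": 0},
    {"dx": 0, "dy": 0, "dz": 0, "rx": 0, "ry": 0, "rz": 0},
    {"dx": 0, "dy": 0, "dz": 0, "rx": 0, "ry": 0, "rz": 0},
    {"dx": 0, "dy": 0, "dz": 0, "rx": 0, "ry": 0, "rz": 0},
    {"dx": 0, "dy": 0, "dz": 0, "rx": 0, "ry": 0, "rz": 0},
  ],
  hand=0,
  force=40,
)

```text
time_s: 31.98
eef_pos: [0.5394, -0.3537, 0.0719]
tool_rot: [-1.571, -0.005, 0.005]
force: [0.2, 0.0, 0.1]
opening: 1.0
```

Emit:
arm_command(
  moves=[
    {"dx": 0, "dy": 0, "dz": 0, "rx": 0, "ry": 0, "rz": 0},
    {"dx": 0, "dy": -5, "dz": 0, "rx": 0, "ry": 0, "rz": 0},
    {"dx": 0, "dy": -20, "dz": 0, "rx": 0, "ry": 0, "rz": 0},
    {"dx": 0, "dy": -50, "dz": 0, "rx": 0, "ry": 0, "rz": 0},
    {"dx": 0, "dy": -90, "dz": 0, "rx": 0, "ry": 0, "rz": 0},
  ],
)

```text
time_s: 32.6
eef_pos: [0.539, -0.3533, 0.1629]
tool_rot: [-1.57, -0.005, 0.006]
force: [-0.1, -0.3, 0.2]
opening: 0.999
```

Emit:
arm_command(
  moves=[
    {"dx": 0, "dy": -40, "dz": 0, "rx": 0, "ry": 0, "rz": 0},
    {"dx": 0, "dy": -60, "dz": 0, "rx": 0, "ry": 0, "rz": 0},
    {"dx": 0, "dy": -60, "dz": 0, "rx": 0, "ry": 0, "rz": 0},
    {"dx": 0, "dy": -60, "dz": 0, "rx": 0, "ry": 0, "rz": 0},
  ],
)

```text
time_s: 33.1
eef_pos: [0.5391, -0.3533, 0.2214]
tool_rot: [-1.57, -0.005, 0.006]
force: [0.7, 0.2, -0.5]
opening: 1.005
```

```bash
python3 look.py 31 wrist scene; python3 - <<'E'
from hm import *
P,C=cloud('wrist','wrist31.npz');P=P[(abs(P[:,0]-.54)<.08)&(abs(P[:,1]+.345)<.1)]
for lo,hi in [(.094,.106),(.024,.032)]:
    q=P[(P[:,2]>lo)&(P[:,2]<hi)];print(len(q),np.median(q[:,2]),cv2.minAreaRect((q[:,:2]*1000).astype(np.float32)))
P,C=cloud('scene','scene31.npz')
m=(P[:,2]>.049)&(P[:,2]<.064)&(P[:,0]>.51)&(P[:,0]<.575)&(P[:,1]>.12)&(P[:,1]<.212)
print(cv2.minAreaRect((P[m,:2]*1000).astype(np.float32)),m.sum())
E
```

```text
33.1 1.005 F [ 0.72  0.2  -0.55] tq [ 0.013  0.012 -0.031] pos [ 0.5391 -0.3533  0.2214] zaz 90.4 ydown [-7.e-04  6.e-04 -1.e+00]
est: axis to cork 30.5 (36 at contact) heel y -0.3333 plinth fence x if seated -0.1753 underside z 0.1528
873 0.10022161262064547 ((540.0767822265625, -354.0029602050781), (17.562442779541016, 39.79240036010742), 0.7926453351974487)
1724 0.0292052209723197 ((537.9583740234375, -339.97918701171875), (44.03226089477539, 120.33026123046875), 0.9851689338684082)
((547.9385375976562, 170.02593994140625), (82.30680084228516, 52.83444595336914), 88.60504913330078) 382
```

View pics/wrist31.png

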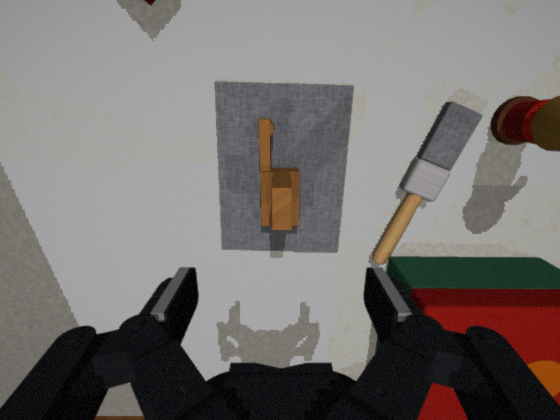

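View pics/scene31.png

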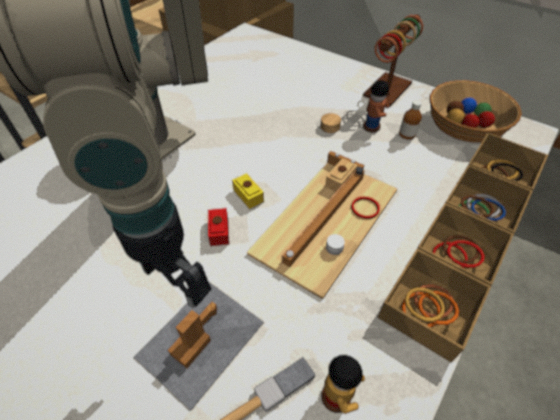

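The stick stands upright on the pad, centred near (540, -354) mm, with the hand clear at 0.22 m. The scene view shows the plinth home against fence and stop at (340,172), and all other goods in place. I'm handing in.

```bash
python3 -c "
from cell import workorder
print(workorder.finish_job())"
```

```text
the job is handed in; nothing more can be done
None
```

I handed the job in at about 33 s; no verdict is reported, so success is judged here only from my own checks. I pressed the plinth flat on the cork with the push stick and fed it along the fence in one slow pass to the end stop. Then I stood the stick back on its pad and let go.

- **Fence and press:** The fence ran at about 90.4° in the world frame, roughly 0.015 rad off the jig's axis. The sideways force, read at the end of each move, stayed at about 4 to 7 N while feeding, and the plinth's measured angle matched the fence.
- **Home:** The stick stopped moving at y = 0.111 m while the feed force rose from about 6 to 9.4 N, which showed the plinth was against the stop. I relieved the feed and then the press, and the plinth did not shift visibly.
- **Stick:** The last pictures show it upright and released on the pad, near (540, -354) mm and about 10 mm from the pad's centre. The gripper was open and clear above it.
- **Other goods:** The last scene picture shows them where they started. I checked this by eye and did not measure it.

**Where checks were weak or disagreed:**
- The last fits of the plinth's outline were spoiled by pixels from the fence and stop: the angle fits read 1 to 4° off and one size came out about 53 mm instead of 44. I relied on the pictures and the contact force to judge that it is flat and home.
- After the stick was lifted away, the plinth was checked only with the fixed scene and side cameras. The wrist camera did not see it close up again.

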